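# Click the jigger cradle onto the bar-tool stand and hang the jigger in it

### The arm

A 6-joint arm with a two-finger parallel gripper is mounted at the origin on the work surface. World frame = base frame: x ahead of the robot, y to its left, z up, the work surface at z = 0. Lengths are in m, angles in degrees, forces in N, time in s.
With the tool pointing down it reaches from about 0.4 to 0.825 m from the base axis. Payload 7 kg.
Tool frame: the origin (TCP) lies at the very end of the fingers, on their centre line; the grasp point (between the pads) lies 19 mm behind it (hold_point_z is the distance from the TCP to the grasp point, in m); x points along the fingers, y is the direction in which the jaws open and shut, and the axes are right-handed (so a half turn about x gives the same grasp; the last joint's range is limited). The gripper opens to 88 mm and grips with 3 to 60 N. Pads are 19 mm wide; open, the fingers measure 130 mm over their backs; the gripper's body (78 mm by 193 mm) begins 47 mm behind the grasp point.
Start: joints at [-54.826, 20.546, 0.682, 0, -70.136, -16.507], TCP at [0.216, -0.639, 0.227] pointing down, gripper open.
Joint ranges: [-176.03, 176.03], [-82.01, 121.73], [-58.28, 71.71], [-173.87, 95.51], [-174.79, -0.11], [-173.66, 173.66]. Speed limits (degrees/s): [136.94, 136.94, 172.46, 180, 180, 180].

### API

Orientations are given as [roll, pitch, yaw] about the fixed x, y, z axes, in that order (R = Rz(yaw) Ry(pitch) Rx(roll)).
In Python, from plant import * gives the robot as it stands.
- The arm moves only by the shell command python3 -m crank 'ROWS'. ROWS is a JSON object of lists of equal length, an entry for each row: "delta_pos": the shift along the tool's x, y, z in m, a list of three; "turn": the turn, a rotation vector about the tool's x, y, z in degrees, a list of three; "grip": the opening, from 0 (shut) to 1 (fully open). A call has 1 to 12 rows; each row is the pose to reach, as a shift and turn from the pose commanded when the call began, along the tool's axes at that moment; what a row does not reach only later rows make up. A row lasts 1/12 s, in which the tool goes at most 41.7 mm and 7.16 degrees, less where a joint would pass 70% of its speed; a pose out of reach is approached as far as the arm can. A call with a gripper value outside its range is refused whole. The fingers move at their own pace and stop on an object; the grip force is fixed at half the most. Time passes only in rows, so rows that repeat a pose let the fingers close. It gives the time, the measured TCP pose, the force and the opening at its end, in the units of the state.
- get_obs(): the state, without advancing time (a new reading comes with each control period).
- snapshot(name): name is "scene" or "top"; returns a dict with "pixels" (384x512x3 uint8, blue, green, red), "range_z" (384x512 float32, m along the optical axis (not along the pixel's ray), 0 where there is no reading), "camera_matrix" (3x3 intrinsics, pixels), "eye" and "rotation" of the camera in the world. Camera axes: x right, y up, looking along -z (the intrinsics and any distortion apply to the point x, -y, -z); pixel columns grow to the right and rows downward; lengths in m; the calibration is good to about 2 mm. A picture is of the moment at which its call begins.
- close_job(): hands the job in, once; it reports no verdict.
The state is a dict: "clock": time; "joint_pos": joint angles; "qvel": joint speeds; "tau": joint torques, N m; "tool_pos": TCP position; "orientation": TCP orientation; "force": force on the tool from outside, world axes, zero at the start; "moment": the same for the moment, N m; "opening": finger opening in m.
Only numpy, scipy, OpenCV 4.12 (cv2) and the standard library are available. Lean on these libraries where they do the work, as an engineer would, in place of code of your own. Each camera call takes 0.05 s, during which the arm holds its last target. There are 200 camera calls.

### The job

Put the brass jigger cradle back on the bar-tool stand: slide its collar down over the steel post, easing it past the sprung balls until you feel it click, and leave it there, held by the balls, not pushed on beyond the click. Then set the black jigger upright in the cradle's hoop, wide cup up, and let go. Go gently on the slim post, and leave the other things on the shelf where they are.

Things in the scene. Friction and masses are not known exactly. Their poses are not given: they have to be found in the camera images.
- cradle_hub (a point): Brass jigger cradle, about 150 g: an upright collar, 34 mm across, 60 mm tall, with an arm at its foot that carries a hoop. This point: centre of the collar, half-way up. x: along the arm to the hoop, z: up. Starts flat on the tray. Arm and hoop are 8 mm thick: to hold the collar, set the fingers either side of the arm, tips 10 mm or more above the collar's underside.
- cradle: The same cradle, at the collar's axis on its underside; same axes. The bore runs right through, 18 mm wide, flared at the bottom to 24 mm over the lowest 5 mm. Inside it a ring groove for the balls has its middle 42 mm above the underside (3 mm wide floor, sloped sides).
- cradle_hoop (a point): Centre of the cradle's hoop at its upper face (8 mm above the underside), 68 mm along x from the collar's axis. Inner diameter 39 mm, outer 49 mm.
- stand: Bar-tool stand, fixed: round marble foot 120 mm across, 22 mm high; brass tube ending in a clamp ring 32 mm across whose top is 100 mm above the shelf; from it rises a vertical steel post 16 mm across with an 8 mm long tapered tip. This point: on the post's axis at the shelf. The post telescopes; its set height is not measured: the tip is 176 to 214 mm above the shelf. It is clamped firm.
- ball_r (a joint): The other ball, on the -y side of the post; same values. A collar off centre presses one ball less and the other more.
- ball_l (a joint): One of two sprung balls that stand 3.5 mm out of the post on opposite sides (along the stand's y), 20 mm below the tip. 0: out; about 0.0024 m (0.001 to 0.003 if off centre): pressed in by the plain bore. Clicked home, the collar's underside is 62 mm below the tip and its top 2 mm below. Pushed on past the click it slides or drops to the clamp ring.
- cradle_groove (a point): Middle of the collar's groove. Feel when pushing down (the tip may rub in the bore before): touch of the balls with the underside about 19 mm below the tip; climbs to 10-15 N within 6 mm; then slides with 2-5 N drag that can hold the cradle up; some 39 mm below the touch the balls drop in and pull it down (click), to end 42-43 mm below the touch against a stiff stop that gives way at about 15 N.
- jigger_mid (a point): Black jigger, 110 mm tall, 50-100 g, upright on its small cup. This point: its centre, 55 mm up; z: up. Small cup 35 mm across, waist 18 mm at 50 mm height, then a flare to the wide cup, 43 mm at 70 mm, 45 mm at the rim. Hold it by the wide cup near the rim (90 mm up or more). The flare rests on the hoop with the jigger's centre about 12 mm below the hoop's upper face.
- shaker_mid (a point): Bystander: steel cocktail shaker on the tray, 88 mm across, 205 mm tall; its centre, half-way up.
- tumbler_a_mid (a point): Bystander: clear rocks tumbler on the tray, 82 mm across, 88 mm tall; its centre, half-way up.
- tumbler_b_mid (a point): Bystander: the other clear rocks tumbler on the tray, 82 mm across, 88 mm tall; its centre, half-way up.
- muddler_mid (a point): Bystander: walnut muddler lying on the tray along its own y axis, 160 mm long, 32 mm thick; its centre.
- bitters_mid (a point): Bystander: small amber bottle, 48 mm across, 125 mm tall, on the shelf; its centre, half-way up.
- strainer_mid (a point): Bystander: flat steel strainer on the shelf, 92 mm disc with a 110 mm handle; the centre of the disc.

How it is judged:
By the outcome, as a careful person would: the job done as asked, in the order asked, and still so for the second after the job is handed in, with the robot touching nothing.
It also fails if it takes over 72 s, if anything falls off the work surface, if the arm or the gripper's body presses on something with over 40 N, if the wrist force passes 120 N, or if a joint passes its speed limit or range.

## Working session

There is one attempt and no reset: what is moved stays moved. The work goes in short steps, Python scripts to look and compute and a shell command to move; the robot and the scene stay as the last step left them, time stands still between calls to the robot, and variables do not carry over. Pictures are saved under pics/ and viewed, about 8 in all and at most 12, crops included, and the job is handed in when it is done.

```bash
ls; mkdir -p pics
python3 - <<'E'
from plant import *
import cv2,numpy as np
o=get_obs();print(o)
for n in("scene","top"):
    s=snapshot(n);cv2.imwrite(f"pics/{n}0.png",s["pixels"]);np.savez(f"{n}0.npz",**s)
    print(n,s["camera_matrix"],s["eye"],s["rotation"],[k for k in s])
E
```

```text
pics
{'clock': 0.0, 'joint_pos': array([-5.48254953e+01,  2.05941033e+01,  6.34337493e-01, -2.16475569e-02,
       -7.01355124e+01, -1.65063131e+01]), 'qvel': array([-0.03478404, -0.04920121, -0.0195971 , -0.02907594,  0.0453986 ,
       -0.00324217]), 'tau': array([ 2.29201636e-03, -5.82713521e+01,  2.93057370e+01,  6.99725837e+00,
        6.87906679e-03, -1.13666247e-04]), 'tool_pos': array([ 0.21588122, -0.63903364,  0.22559205]), 'orientation': array([ 94.45167719,  89.90257216, 113.11249615]), 'force': array([-1.00698098, -0.18933932,  0.31604703]), 'moment': array([-0.03320515,  0.0036266 , -0.00432426]), 'opening': 0.08768739679056316}
scene [[471.25617197   0.         251.26856052]
 [  0.         471.25617197 196.4256274 ]
 [  0.           0.           1.        ]] [1.29466111 0.27680652 1.00442866] [ 42.83702579   0.25174998 111.51374305] ['pixels', 'range_z', 'camera_matrix', 'eye', 'rotation']
top [[351.5553814    0.         249.85260384]
 [  0.         351.5553814  190.39218929]
 [  0.           0.           1.        ]] [ 0.45263378 -0.00560702  0.9164284 ] [  4.59286277  -0.72567121 -90.9628327 ] ['pixels', 'range_z', 'camera_matrix', 'eye', 'rotation']
```

View pics/scene0.png

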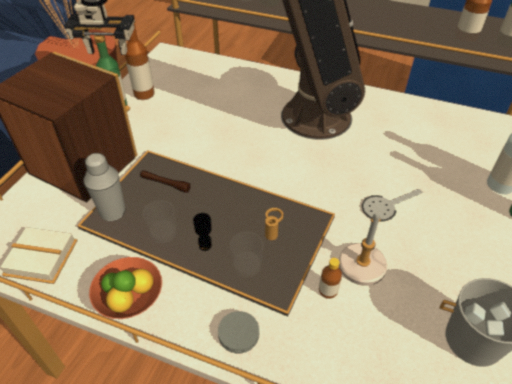

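View pics/top0.png

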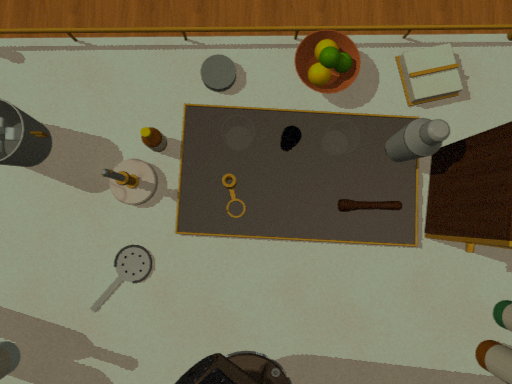

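The scene view shows the collar at (272,230), the hoop at (274,215), the jigger at (203,230) and the post near (372,215). In the top view the collar is at (229,181), the hoop at (235,208), the jigger at (290,138), the post tip at (108,174) and the foot at (134,182).

```bash
cat > h.py <<'E'
import numpy as np,cv2
from scipy.spatial.transform import Rotation as R
def load(n):return dict(np.load(n))
def rot(s):return R.from_euler('xyz',s["rotation"],degrees=True).as_matrix()
def ray(s,u,v):
    K=s["camera_matrix"];u,v=np.asarray(u,float),np.asarray(v,float)
    return np.stack([(u-K[0,2])/K[0,0],-(v-K[1,2])/K[1,1],-np.ones_like(u)],-1)@rot(s).T
def plane(s,u,v,z):
    d=ray(s,u,v);return s["eye"]+d*((z-s["eye"][2])/d[...,2])[...,None]
def cloud(s):
    v,u=np.mgrid[:384,:512];return s["eye"]+ray(s,u,v)*s["range_z"][...,None]
def proj(s,p):
    c=(np.asarray(p)-s["eye"])@rot(s);K=s["camera_matrix"]
    return np.stack([K[0,2]-K[0,0]*c[...,0]/c[...,2],K[1,2]+K[1,1]*c[...,1]/c[...,2]],-1)
E
python3 - <<'E'
from h import *
np.set_printoptions(precision=4,suppress=True)
for n in("scene","top"):
    s=load(n+"0.npz");P=cloud(s);print(n)
    if n=="top":
        pts=dict(tray=(300,220),collar=(229,181),hoopmat=(235,217),hub=(232,192),jig=(291,132),foot=(140,190),tip=(108,174),bit=(149,133),shelf=(200,300),tumb=(238,136),shk=(437,129))
    else: pts=dict(tray=(150,205),collar=(272,224),jig=(202,218),foot=(350,268),tip=(372,218),hoop=(274,209),shelf=(200,100))
    for k,(u,v) in pts.items():print(k,P[v,u],s["range_z"][v,u])
    im=s["pixels"];hsv=cv2.cvtColor(im,cv2.COLOR_BGR2HSV)
    x0,y0,x1,y1=(95,155,165,210) if n=="top" else (335,190,395,285)
    cv2.imwrite(f"pics/{n}_stand.png",cv2.resize(im[y0:y1,x0:x1],None,fx=8 if n=="top" else 6,fy=8 if n=="top" else 6,interpolation=cv2.INTER_NEAREST))
    x0,y0,x1,y1=(215,120,310,225) if n=="top" else (180,190,300,260)
    cv2.imwrite(f"pics/{n}_cr.png",cv2.resize(im[y0:y1,x0:x1],None,fx=5,fy=5,interpolation=cv2.INTER_NEAREST))
a=cv2.imread("pics/scene_stand.png");b=cv2.imread("pics/top_stand.png")
h=max(a.shape[0],b.shape[0]);c=np.zeros((h,a.shape[1]+b.shape[1],3),np.uint8);c[:a.shape[0],:a.shape[1]]=a;c[:b.shape[0],a.shape[1]:]=b
cv2.imwrite("pics/stand.png",cv2.resize(c,None,fx=.85,fy=.85));print(c.shape)
a=cv2.imread("pics/scene_cr.png")
E
```

```text
scene
tray [ 0.6317 -0.2724  0.0903] 1.2274327
collar [0.5585 0.0395 0.0674] 1.2117652
jig [ 0.6276 -0.1239  0.0972] 1.1875179
foot [0.5859 0.2569 0.0224] 1.172622
tip [0.5547 0.2749 0.1882] 1.0662177
hoop [0.4634 0.0128 0.0139] 1.3177936
shelf [ 0.0638 -0.4099  0.0051] 1.6831807
top
tray [ 0.4467 -0.1466  0.0071] 0.9078333
collar [0.5511 0.0355 0.0047] 0.9160204
hoopmat [0.4573 0.0209 0.0124] 0.9010818
hub [0.5215 0.0278 0.0137] 0.9047637
jig [ 0.6613 -0.1202  0.0745] 0.8573799
foot [0.5295 0.2606 0.024 ] 0.89194286
tip [0.549  0.2759 0.1935] 0.7243006
bit [0.6514 0.2115 0.1232] 0.8034368
shelf [0.2481 0.1132 0.0002] 0.8952068
tumb [0.6667 0.0102 0.018 ] 0.9123295
shk [ 0.6295 -0.402   0.2117] 0.7221078
(570, 920, 3)
```

View pics/stand.png

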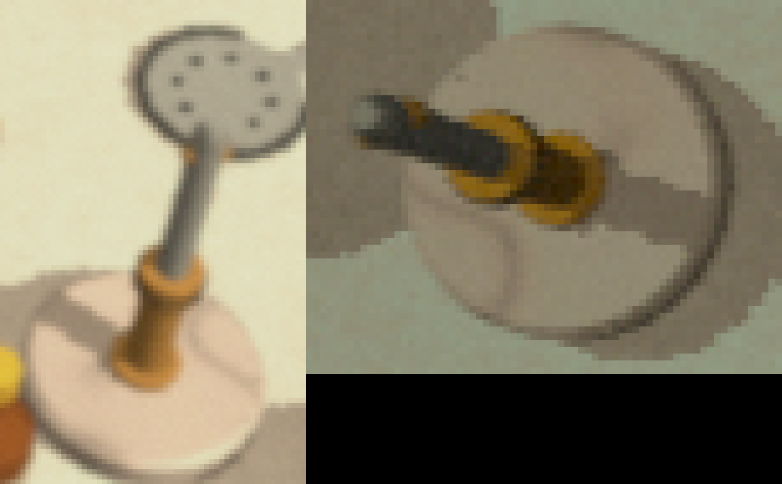

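View pics/top_cr.png

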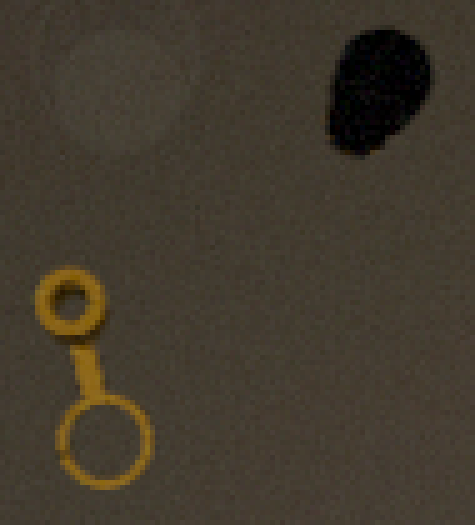

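The stand crops put the post tip at about top (104.7,172) and scene (375,215.5). A ball shows on each side in the scene view. The cradle crop shows clean collar and hoop rings. Next I measure with masks and rays.

```bash
cat >> h.py <<'E'
def tri(s1,p1,s2,p2):
    d1,d2=ray(s1,*p1),ray(s2,*p2);A=np.stack([d1,-d2],1)
    t=np.linalg.lstsq(A,s2["eye"]-s1["eye"],rcond=None)[0]
    a,b=s1["eye"]+t[0]*d1,s2["eye"]+t[1]*d2;return (a+b)/2,np.linalg.norm(a-b)
def brass(s):
    h=cv2.cvtColor(s["pixels"],cv2.COLOR_BGR2HSV);return cv2.inRange(h,(10,110,60),(30,255,255))
def circ(P):
    A=np.c_[2*P[:,:2],np.ones(len(P))];x=np.linalg.lstsq(A,(P[:,:2]**2).sum(1),rcond=None)[0]
    return x[:2],np.sqrt(x[2]+x[0]**2+x[1]**2)
def goto(o,pos,yaw_y=None):
    """shift/turn in tool axes; yaw_y: wanted world direction (deg) of tool y (mod 180), tool x straight down"""
    T=R.from_euler('xyz',o["orientation"],degrees=True).as_matrix()
    d=(np.asarray(pos)-o["tool_pos"])@T
    y=np.degrees(np.arctan2(T[1,1],T[0,1])) if yaw_y is None else yaw_y
    out=[]
    for k in(0,180):
        a=np.radians(y+k);X=np.array([0,0,-1.]);Y=np.array([np.cos(a),np.sin(a),0]);W=np.stack([X,Y,np.cross(X,Y)],1)
        out.append(R.from_matrix(T.T@W).as_rotvec(degrees=True))
    print("T\n",T.round(3),"shift",d.round(4),"turns",[t.round(2) for t in out])
E
python3 - <<'E'
from h import *
np.set_printoptions(precision=4,suppress=True)
S,T=load("scene0.npz"),load("top0.npz")
P=cloud(T);print("tray z",np.median(P[190:225,260:330,2]),"shelf",np.median(P[260:320,200:300,2]),"foot",np.median(P[190:197,135:145,2]))
Ps=cloud(S);print("scene tray z",np.median(Ps[195:215,140:180,2]))
print("tip",tri(T,(104.7,172),S,(375,215.5)))
zt=np.median(P[190:225,260:330,2])
m=brass(T);m[:,:215]=0;m[:,250:]=0;m[:165]=0;m[225:]=0
cs,h=cv2.findContours(m,cv2.RETR_CCOMP,cv2.CHAIN_APPROX_NONE)
for c,hh in zip(cs,h[0]):
    if len(c)<8:continue
    c=c[:,0].astype(float)
    print("outer" if hh[3]<0 else "hole",len(c),c.mean(0),c.min(0),c.max(0))
    if hh[3]>=0:
        for z in(zt+.008,zt+.06):print("  z",z,circ(plane(T,c[:,0],c[:,1],z)))
    else:
        o=c[c[:,1]<185];print("  collar outer top",circ(plane(T,o[:,0],o[:,1],zt+.06)))
        o=c[c[:,1]>201];print("  hoop outer",circ(plane(T,o[:,0],o[:,1],zt+.008)))
k=(T["pixels"].max(2)<22).astype(np.uint8)*255;k[:115]=0;k[160:]=0;k[:,:270]=0;k[:,310:]=0
c=max(cv2.findContours(k,0,1)[0],key=cv2.contourArea)[:,0].astype(float)
o=c[c[:,1]<136];print("jig",len(c),c.min(0),c.max(0),circ(plane(T,o[:,0],o[:,1],zt+.11)))
E
```

```text
tray z 0.005877570142511335 shelf -0.00018206089612315957 foot 0.022309136984429656
scene tray z 0.010700748351403833
tip (array([0.553 , 0.2804, 0.1976]), np.float64(0.001553680484824652))
outer 75 [234.72   203.4533] [226. 188.] [245. 217.]
  collar outer top (array([0., 0.]), np.float64(0.0))
  hoop outer (array([0.4815, 0.0191]), np.float64(0.024756485373244895))
hole 42 [235.5238 207.9048] [228. 200.] [243. 215.]
  z 0.013877570142511335 (array([0.4808, 0.0192]), np.float64(0.019302413748005717))
  z 0.06587757014251133 (array([0.4792, 0.0178]), np.float64(0.018190315146412582))
outer 42 [228.5952 179.9524] [221. 173.] [236. 187.]
  collar outer top (array([0.547 , 0.0334]), np.float64(0.01726844279184846))
  hoop outer (array([0., 0.]), np.float64(0.0))
hole 20 [228.6  179.75] [225. 176.] [232. 184.]
  z 0.013877570142511335 (array([0.5528, 0.0361]), np.float64(0.009174511142015626))
  z 0.06587757014251133 (array([0.547 , 0.0337]), np.float64(0.008645926419667329))
jig 62 [281. 126.] [300. 150.] (array([ 0.6451, -0.1153]), np.float64(0.02029411631579953))
```

Run:
```python
from h import *;from plant import *
o=get_obs();goto(o,[.547,.0335,.16],102.2)
```

```text
T
 [[-0.001 -0.32   0.947]
 [ 0.001  0.947  0.32 ]
 [-1.     0.002 -0.   ]] shift [0.0664 0.5312 0.5289] turns [array([ 6.46, -0.01, -0.09]), array([-1.7354e+02,  1.3000e-01, -2.0000e-02])]
```

```bash
python3 -m crank '{"delta_pos":[[-0.04,0,0],[-0.08,0,0],[-0.08,0.03,0.03],[-0.08,0.06,0.06],[-0.08,0.09,0.09],[-0.08,0.12,0.12],[-0.08,0.15,0.15],[-0.08,0.18,0.18],[-0.08,0.21,0.21],[-0.08,0.24,0.24],[-0.08,0.27,0.27],[-0.08,0.30,0.30]],"turn":[[0,0,0],[0,0,0],[0,0,0],[6.5,0,0],[6.5,0,0],[6.5,0,0],[6.5,0,0],[6.5,0,0],[6.5,0,0],[6.5,0,0],[6.5,0,0],[6.5,0,0]],"grip":[1,1,1,1,1,1,1,1,1,1,1,1]}'
python3 - <<'E'
from h import *;from plant import *
o=get_obs();goto(o,[.547,.0335,.16],102.2)
E
```

```text
clock: 1.1
tool_pos: [0.401, -0.2641, 0.3066]
orientation: [19.4, 90.0, 31.5]
force: [0.6, -1.1, -0.3]
opening: 0.0877
T
 [[ 0.    -0.211  0.978]
 [ 0.     0.978  0.211]
 [-1.     0.     0.   ]] shift [0.1466 0.2601 0.2053] turns [array([-0.04,  0.02, -0.01]), array([ 1.7996e+02, -1.0000e-02, -2.0000e-02])]
```

```bash
python3 -m crank '{"delta_pos":[[0,0.03,0.024],[0,0.06,0.047],[0,0.09,0.071],[0,0.12,0.095],[0,0.15,0.118],[0,0.18,0.142],[0.02,0.21,0.166],[0.05,0.235,0.186],[0.08,0.26,0.205],[0.11,0.26,0.205],[0.147,0.26,0.205],[0.147,0.26,0.205]],"turn":[[0,0,0],[0,0,0],[0,0,0],[0,0,0],[0,0,0],[0,0,0],[0,0,0],[0,0,0],[0,0,0],[0,0,0],[0,0,0],[0,0,0]],"grip":[1,1,1,1,1,1,1,1,1,1,1,1]}'
python3 - <<'E'
from h import *;from plant import *
o=get_obs();goto(o,[.547,.0335,.021],102.2)
E
```

```text
clock: 2.1
tool_pos: [0.5419, 0.031, 0.1523]
orientation: [-179.7, 89.3, -167.5]
force: [-1.6, -0.2, -1.4]
opening: 0.0876
T
 [[-0.012 -0.211  0.978]
 [-0.003  0.978  0.21 ]
 [-1.    -0.    -0.012]] shift [0.1312 0.0014 0.0071] turns [array([-0.05, -0.69,  0.  ]), array([1.7995e+02, 1.0000e-02, 1.0800e+00])]
```

```bash
python3 -m crank '{"delta_pos":[[0.0,0,0],[0.0,0,0],[0.0,0,0]],"turn":[[0,0,0],[0,0,0],[0,0,0]],"grip":[1,1,1]}'
python3 - <<'E'
from h import *;from plant import *
o=get_obs();goto(o,[.547,.0335,.021],102.2)
for n in("top","scene"):
    s=snapshot(n);np.savez(n+"1.npz",**s);cv2.imwrite(f"pics/{n}1.png",s["pixels"])
E
```

```text
clock: 2.35
tool_pos: [0.5479, 0.0313, 0.1622]
orientation: [1.7, 89.8, 13.9]
force: [-0.6, 0.4, 1.2]
opening: 0.0879
T
 [[ 0.004 -0.211  0.978]
 [ 0.001  0.978  0.211]
 [-1.     0.     0.004]] shift [ 0.1412  0.0023 -0.001 ] turns [array([-0.04,  0.22, -0.01]), array([ 1.7996e+02, -1.0000e-02, -3.5000e-01])]
```

```bash
python3 -m crank '{"delta_pos":[[0.03,0.001,0],[0.06,0.001,0],[0.09,0.001,0],[0.115,0.001,0],[0.13,0.001,0],[0.14,0.001,0],[0.14,0.001,0],[0.14,0.001,0]],"turn":[[0,0,0],[0,0,0],[0,0,0],[0,0,0],[0,0,0],[0,0,0],[0,0,0],[0,0,0]],"grip":[1,1,1,1,1,1,1,1]}'
python3 - <<'E'
from h import *;from plant import *
o=get_obs();goto(o,[.547,.0335,.021],102.2)
s=snapshot("scene");cv2.imwrite("pics/pre.png",cv2.resize(s["pixels"][130:290,180:380],None,fx=4,fy=3.75,interpolation=cv2.INTER_CUBIC))
E
```

```text
clock: 3.12
tool_pos: [0.5469, 0.0323, 0.0204]
orientation: [-3.8, 89.9, 8.4]
force: [0.6, -0.9, 0.4]
opening: 0.0875
T
 [[ 0.001 -0.211  0.978]
 [ 0.     0.978  0.211]
 [-1.    -0.     0.001]] shift [-0.0006  0.0011  0.0003] turns [array([-0.03,  0.05,  0.  ]), array([ 1.7997e+02,  1.0000e-02, -8.0000e-02])]
```

View pics/pre.png

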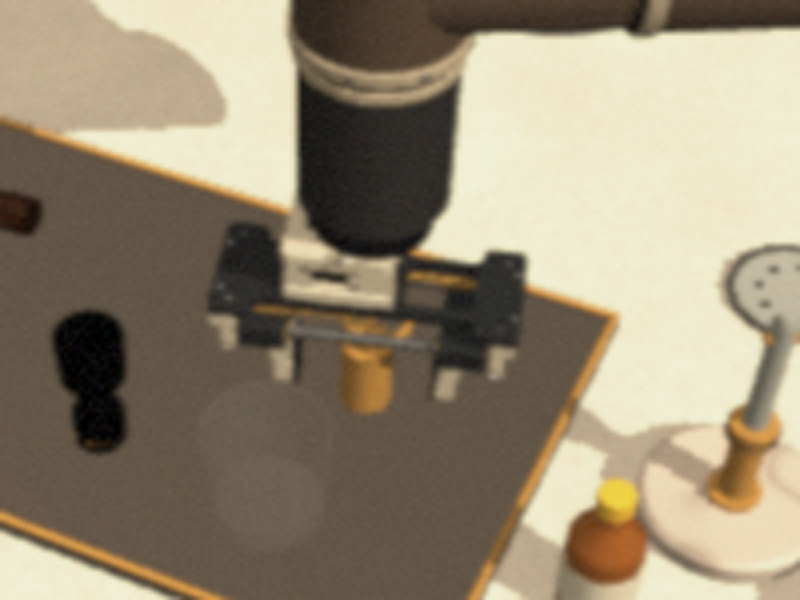

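The collar sits between the fingers, at about (367,380) in the crop, so I close and lift.

```bash
python3 -m crank '{"delta_pos":[[0,0,0],[0,0,0],[0,0,0],[0,0,0],[0,0,0],[0,0,0],[0,0,0],[0,0,0]],"turn":[[0,0,0],[0,0,0],[0,0,0],[0,0,0],[0,0,0],[0,0,0],[0,0,0],[0,0,0]],"grip":[0,0,0,0,0,0,0,0]}'
python3 -m crank '{"delta_pos":[[-0.01,0,0],[-0.03,0,0],[-0.06,0,0],[-0.09,0,0],[-0.12,0,0],[-0.15,0,0],[-0.18,0,0],[-0.21,0,0],[-0.24,0,0],[-0.24,0,0],[-0.24,0,0]],"turn":[[0,0,0],[0,0,0],[0,0,0],[0,0,0],[0,0,0],[0,0,0],[0,0,0],[0,0,0],[0,0,0],[0,0,0],[0,0,0]],"grip":[0,0,0,0,0,0,0,0,0,0,0]}'
python3 - <<'E'
from h import *;from plant import *
o=get_obs();goto(o,[.553,.2804,.26],102.2);print(o["tool_pos"])
S,T=load("scene1.npz"),load("top0.npz")
# post edges, rows along the shaft, in scene image: grey vs pale; print clamp ring fit in top
m=brass(T);m[:,:95]=0;m[:,165:]=0;m[:160]=0;m[200:]=0
v,u=np.nonzero(m);print(u.min(),u.max(),v.min(),v.max())
g=cv2.cvtColor(T["pixels"],cv2.COLOR_BGR2GRAY)
print(g[164:182,98:114])
p=proj(T,[[.553,.2804,.1],[.553,.2804,.1976],[.553,.2804,.022]]);print(p)
ring=plane(T,np.array([117.0,129.2]),np.array([179.,179.]),.1);print(ring)
print("foot",[circ(plane(T,np.array([110,157.5,134,134.]),np.array([182,182,159.5,204.5]),.022))])
E
```

```text
clock: 3.83
tool_pos: [0.5463, 0.0323, 0.0195]
orientation: [-165.8, 90.0, -153.7]
force: [0.2, -0.3, -0.3]
opening: 0.0398
clock: 4.75
tool_pos: [0.5467, 0.0325, 0.2619]
orientation: [12.0, 89.8, 24.2]
force: [-0.2, 0.6, -1.8]
opening: 0.0341
T
 [[ 0.004 -0.211  0.978]
 [ 0.002  0.978  0.211]
 [-1.     0.001  0.004]] shift [0.0024 0.241  0.0584] turns [array([-0.04,  0.23, -0.05]), array([ 1.7996e+02, -8.0000e-02, -3.6000e-01])]
[0.54672965 0.0325109  0.26192684]
103 138 169 187
[[108 111 113 110 112 111 110 112 111 112 110 107 112 110 106 108]
 [108 112 112 111 109 111 108 110 113 110 109 110 112 110 106 107]
 [111 111 113 112 113 112 110 110 108 108 109 113 111 109 109 110]
 [111 109 112 113 111 113 112 109 112 112 109 109 110 111 109 108]
 [112 110 114 110 110 107 104  95 103 108 107 105 107 108 109 116]
 [109 111 111 110 102  93  80  63  56  57  84  86  91 102 106 125]
 [108 113 111 107 105 112 100  74  61  56  49  65  68  60  82 121]
 [108 110 112 107 112 113 112  95  73  59  52  46  65  68  67  62]
 [111 111 112 107 112 113 110  91  64  57  46  48  56  57  44  48]
 [109 111 107 100  98 107  95  69  64  52  52  41  48  51  46  44]
 [107 106 107  98  79  63  53  53  50  53  47  42  46  47  45  44]
 [109 112 108 103  92  63  49  42  47  44  41  46  41  51  46  47]
 [109 108 109 106 102  82  67  57  55  51  42  46  39  44  46  45]
 [109 106 107 109 108 107 106 112 104  93  80  64  58  48  47  38]
 [108 108 107 111 109 105 110 111 112 110 111 116 117  96  68  57]
 [106 107 114 111 108 110 110 109 109 112 112 119 130 134 133 123]
 [105 109 111 111 110 108 108 108 109 111 111 116 129 134 134 134]
 [104 109 109 111 108 107 111 109 112 110 107 119 124 130 133 134]]
[[121.75522718 177.42602273]
 [105.06279457 171.86221723]
 [132.48819897 181.00346222]]
[[0.54948541 0.29135882 0.1       ]
 [0.54905125 0.26311969 0.1       ]]
foot [(array([0.55067155, 0.27713168]), np.float64(0.05894443457186402))]
```

```bash
python3 -m crank '{"delta_pos":[[0,0.03,0.007],[0,0.06,0.014],[0,0.09,0.021],[0,0.12,0.028],[0,0.15,0.035],[0,0.18,0.042],[0,0.21,0.05],[0,0.23,0.055],[0,0.239,0.057],[0,0.239,0.057],[0,0.239,0.057],[0,0.239,0.057]],"turn":[[0,0,0],[0,0,0],[0,0,0],[0,0,0],[0,0,0],[0,0,0],[0,0,0],[0,0,0],[0,0,0],[0,0,0],[0,0,0],[0,0,0]],"grip":[0,0,0,0,0,0,0,0,0,0,0,0]}'
python3 - <<'E'
from h import *;from plant import *
o=get_obs();print(o["tool_pos"])
S=snapshot("scene");T=snapshot("top");np.savez("scene2.npz",**S);np.savez("top2.npz",**T)
a=cv2.resize(S["pixels"][150:290,320:420],None,fx=4,fy=4,interpolation=cv2.INTER_CUBIC)
b=cv2.resize(T["pixels"][140:240,60:160],None,fx=4,fy=4,interpolation=cv2.INTER_CUBIC)
c=np.zeros((560,800,3),np.uint8);c[:,:400]=a;c[:400,400:]=b;cv2.imwrite("pics/above.png",c)
E
```

```text
clock: 5.75
tool_pos: [0.5512, 0.2769, 0.259]
orientation: [-152.4, 89.9, -140.3]
force: [-0.2, 0.1, -1.6]
opening: 0.0343
[0.55122053 0.27686971 0.25901893]
```

View pics/above.png

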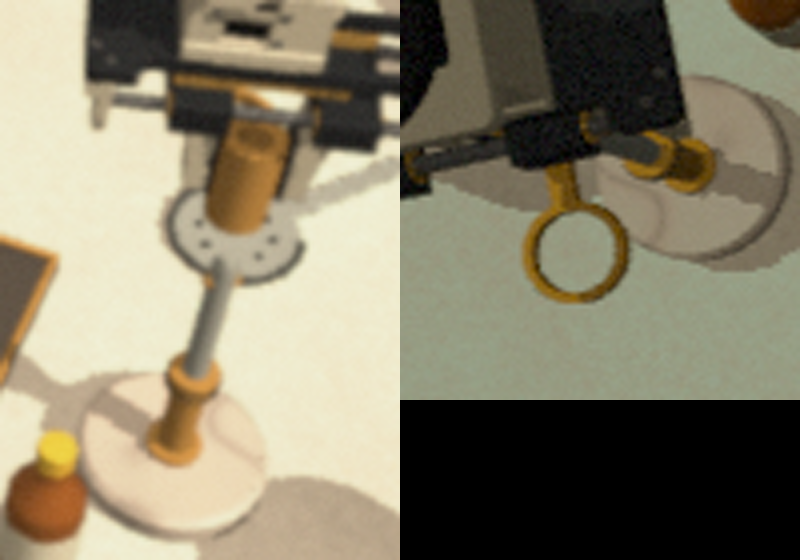

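The scene crop shows the collar at about (240,180) hanging almost over the post, whose tip is at (221,258). In the top crop the hoop is at (576,250) and the clamp ring at (648,155). I'll measure the cradle against the post in both views.

Run:
```python
from h import *
np.set_printoptions(precision=4,suppress=True)
S,T=load("scene2.npz"),load("top2.npz")
g=cv2.cvtColor(S["pixels"],cv2.COLOR_BGR2GRAY).astype(int)
def edges(row,a,b,up=8):
    x=np.linspace(a,b,(b-a)*up+1);p=np.interp(x,np.arange(512),g[row].astype(float))
    d=np.gradient(cv2.GaussianBlur(p[None],(0,0),up*.6)[0]);return x[d.argmin()],x[d.argmax()]
post=[]
for r in range(221,239,2):
    l,rr=edges(r,362,384);post.append(((l+rr)/2,r));print("post",r,l,rr,(l+rr)/2,"model .5515,.278:",end=" ")
    q=[proj(S,[.5515,.278,z]) for z in np.linspace(.08,.21,131)];q=np.array(q);print(np.interp(r,q[::-1,1],q[::-1,0]))
m=brass(S);m[:183]=0;m[208:]=0;m[:,:360]=0;m[:,400:]=0
for r in range(184,208,3):
    u=np.nonzero(m[r])[0]
    if len(u):
        q=np.array([proj(S,[.5512,.2769,z]) for z in np.linspace(.2,.34,141)]);print("collar",r,u.min(),u.max(),(u.min()+u.max())/2,"model",np.interp(r,q[::-1,1],q[::-1,0]))
print("d col/dy",proj(S,[.5515,.279,.2])-proj(S,[.5515,.278,.2]),"dx",proj(S,[.5525,.278,.2])-proj(S,[.5515,.278,.2]))
m=brass(T);m[:188]=0;m[217:]=0;m[:,:88]=0;m[:,120:]=0
cs,h=cv2.findContours(m,cv2.RETR_CCOMP,cv2.CHAIN_APPROX_NONE)
for c,hh in zip(cs,h[0]):
    c=c[:,0].astype(float);
    if len(c)<20:continue
    o=c[c[:,1]>192];print("hoop","hole" if hh[3]>=0 else "outer",circ(plane(T,o[:,0],o[:,1],.253)))
# clamp ring: brass blob front
m=brass(T);m[:168]=0;m[190:]=0;m[:,:112]=0;m[:,142:]=0
for r in range(170,190):print(r,"".join('#' if x else '.' for x in m[r,112:142]))
t=proj(T,np.array([[.5515+.016*np.cos(a),.278+.016*np.sin(a),.1] for a in np.linspace(0,6.28,60)]));print("ring model bbox",t.min(0),t.max(0))
t=proj(T,np.array([[.5515+.008*np.cos(a),.278+.008*np.sin(a),.1] for a in np.linspace(0,6.28,60)]));print("post foot model bbox",t.min(0),t.max(0))
```

```text
post 221 370.5 377.375 373.9375 model .5515,.278: 372.6229734118091
post 223 370.375 377.125 373.75 model .5515,.278: 372.0481116896294
post 225 369.875 376.5 373.1875 model .5515,.278: 371.4732499674497
post 227 369.375 376.125 372.75 model .5515,.278: 370.8983882452701
post 229 368.625 375.5 372.0625 model .5515,.278: 370.32352652309044
post 231 368.25 374.875 371.5625 model .5515,.278: 369.7486648009108
post 233 367.625 374.125 370.875 model .5515,.278: 369.1738030787311
post 235 366.875 373.5 370.1875 model .5515,.278: 368.5989413565514
post 237 366.125 373.0 369.5625 model .5515,.278: 368.0240796343718
collar 184 376 392 384.0 model 382.693964542641
collar 187 374 392 383.0 model 381.83543682105227
collar 190 374 391 382.5 model 380.9769090994635
collar 193 373 390 381.5 model 380.1183813778747
collar 196 372 389 380.5 model 379.2598536562859
collar 199 372 387 379.5 model 378.4013259346971
collar 202 372 386 379.0 model 377.54279821310837
collar 205 373 385 379.0 model 376.6842704915196
d col/dy [0.4436 0.1227] dx [-0.0897  0.3148]
hoop outer (array([0.4876, 0.2603]), np.float6
[... 211 characters left out ...]
.######................
174 ..........######..###.........
175 ...........#############......
176 ............#############.....
177 .............####...######....
178 .............####.#########...
179 ....#.......#####..##..####...
180 ....####...######.....#####...
181 ....############.......####...
182 .....###########.......####...
183 ......#########........####...
184 ........############.#####....
185 ..............############....
186 ...............##########.....
187 ................########......
188 ..............................
189 ..............................
ring model bbox [115.8699 171.2247] [129.6896 184.8943]
post foot model bbox [119.3276 174.6353] [126.2373 181.4701]
```

Run:
```python
from h import *
np.set_printoptions(precision=4,suppress=True)
S,T,T0,S0=load("scene2.npz"),load("top2.npz"),load("top0.npz"),load("scene0.npz")
P=cloud(T);m=brass(T);m[:180]=0;m[217:]=0;m[:,:88]=0;m[:,120:]=0
for n,(a,b) in dict(arm=(182,190),near=(191,197),mid=(197,207),far=(207,217)).items():
    k=np.zeros_like(m);k[a:b]=m[a:b];k=k>0;z=P[k][:,2];print(n,k.sum(),np.median(z),np.percentile(z,[25,75,90]),np.median(P[k],0)[:2])
# known refs in both: ring/foot depth bias
P0=cloud(T0);print("foot z",np.median(P0[193:200,130:140,2]),"ring",[P0[r,120:126,2].round(3) for r in(183,184)])
# post line in top0
g=cv2.cvtColor(T0["pixels"],cv2.COLOR_BGR2GRAY).astype(float)
for c in range(106,118,2):
    x=np.linspace(160,186,209);p=cv2.GaussianBlur(np.interp(x,np.arange(384),g[:,c])[None],(0,0),5)[0];d=np.gradient(p)
    l,r=x[d.argmin()],x[d.argmax()];q=proj(T0,np.array([[.5515,.278,z] for z in np.linspace(.1,.21,111)]))
    print(c,l,r,(l+r)/2,np.interp(c,q[::-1,0],q[::-1,1]))
print("tip top view proj for z",[ (z,proj(T0,[.5515,.278,z]),proj(S0,[.5515,.2811,z])) for z in(.19,.2,.21)])
m=brass(S);print("scene collar bottom rows:",[(c,np.nonzero(m[180:215,c])[0].max()+180) for c in range(374,386,2)])
b=np.array([[.5512+.017*np.cos(a),.2795+.017*np.sin(a),.244] for a in np.linspace(0,6.28,60)]);q=proj(S,b);print("model collar bottom bbox",q.min(0),q.max(0))
b[:,2]+=.06;q=proj(S,b);print("model top bbox",q.min(0),q.max(0))
```

```text
arm 68 0.24793282212597906 [0.2459 0.2488 0.2497] [0.521  0.2696]
near 66 0.2476564240508491 [0.2469 0.2489 0.2497] [0.5058 0.2648]
mid 68 0.24742829713419157 [0.2455 0.2489 0.2498] [0.4902 0.2803]
far 85 0.24740450227469024 [0.2464 0.2486 0.2494] [0.4698 0.2629]
foot z 0.021884819289219593 ring [array([0.098, 0.099, 0.099, 0.1  , 0.097, 0.916]), array([0.1  , 0.098, 0.098, 0.095, 0.099, 0.095])]
106 168.375 176.5 172.4375 172.49542779405508
108 169.125 176.875 173.0 173.1574504186766
110 169.25 177.5 173.375 173.8194730432982
112 169.875 178.375 174.125 174.48149566791975
114 171.125 178.875 175.0 175.1435182925413
116 172.125 179.375 175.75 175.8055409171629
tip top view proj for z [(0.19, array([107.6767, 173.0504]), array([375.1753, 217.2517])), (0.2, array([105.7651, 172.4177]), array([376.0145, 214.3675])), (0.21, array([103.7996, 171.7671]), array([376.8654, 211.4431]))]
scene collar bottom rows: [(374, np.int64(206)), (376, np.int64(207)), (378, np.int64(207)), (380, np.int64(207)), (382, np.int64(207)), (384, np.int64(206))]
model collar bottom bbox [371.2158 195.185 ] [387.0938 206.7271]
model top bbox [376.4496 175.7872] [393.068  187.3909]
```

The cradle hangs level, with depth putting the underside at about z 0.240. Relative to the post it needs about −1.5 mm in x and +1.6 mm in y. I'll apply that and descend in stages while watching force.

```bash
python3 -m crank '{"delta_pos":[[0,0.002,-0.001],[0.01,0.002,-0.001],[0.02,0.002,-0.001],[0.028,0.002,-0.001],[0.03,0.002,-0.001],[0.03,0.002,-0.001]],"turn":[[0,0,0],[0,0,0],[0,0,0],[0,0,0],[0,0,0],[0,0,0]],"grip":[0,0,0,0,0,0]}'
python3 -m crank '{"delta_pos":[[0.003,0,0],[0.006,0,0],[0.009,0,0],[0.012,0,0],[0.012,0,0],[0.012,0,0]],"turn":[[0,0,0],[0,0,0],[0,0,0],[0,0,0],[0,0,0],[0,0,0]],"grip":[0,0,0,0,0,0]}'
python3 - <<'E'
from h import *;from plant import *
S=snapshot("scene");T=snapshot("top");np.savez("scene3.npz",**S);np.savez("top3.npz",**T)
g=cv2.cvtColor(S["pixels"],cv2.COLOR_BGR2GRAY).astype(float)
for r in range(204,238,2):
    x=np.linspace(355,395,321);p=cv2.GaussianBlur(np.interp(x,np.arange(512),g[r])[None],(0,0),4)[0];d=np.gradient(p)
    m=np.nonzero(brass(S)[r,360:400])[0]+360
    print(r,x[d.argmin()],x[d.argmax()],(x[d.argmin()]+x[d.argmax()])/2,"brass",(m.min(),m.max(),(m.min()+m.max())/2) if len(m) else None)
o=get_obs();print(o["force"],o["moment"],o["tool_pos"])
E
```

```text
clock: 6.35
tool_pos: [0.5497, 0.2792, 0.2281]
orientation: [-151.4, 89.9, -139.2]
force: [0.7, 0.2, -1.3]
opening: 0.0342
clock: 6.85
tool_pos: [0.5501, 0.2796, 0.2174]
orientation: [-146.5, 90.0, -134.4]
force: [-0.2, -0.3, -2.3]
opening: 0.0339
204 369.625 390.0 379.8125 brass (np.int64(372), np.int64(388), np.float64(380.0))
206 369.5 389.375 379.4375 brass (np.int64(371), np.int64(387), np.float64(379.0))
208 368.625 388.625 378.625 brass (np.int64(370), np.int64(387), np.float64(378.5))
210 368.375 388.0 378.1875 brass (np.int64(370), np.int64(386), np.float64(378.0))
212 362.5 365.625 364.0625 brass (np.int64(370), np.int64(385), np.float64(377.5))
214 364.375 394.375 379.375 brass (np.int64(369), np.int64(384), np.float64(376.5))
216 366.25 393.375 379.8125 brass (np.int64(370), np.int64(383), np.float64(376.5))
218 369.5 391.5 380.5 brass (np.int64(371), np.int64(382), np.float64(376.5))
220 370.125 387.75 378.9375 brass (np.int64(371), np.int64(381), np.float64(376.0))
222 370.5 377.625 374.0625 brass None
224 370.375 376.75 373.5625 brass None
226 369.625 376.375 373.0 brass None
228 368.75 375.625 372.1875 brass None
230 368.375 375.25 371.8125 brass None
232 367.875 374.5 371.1875 brass None
234 367.375 373.875 370.625 brass None
236 366.625 373.25 369.9375 brass None
[-0.95201724  0.23874092 -1.29430892] [-0.00097648 -0.02732966  0.03115421] [0.55027623 0.27973586 0.21774906]
```

In the scene view the collar and post axes agree to about 0.5 mm. Now the slow descent.

```bash
Z='"turn":[[0,0,0],[0,0,0],[0,0,0],[0,0,0]],"grip":[0,0,0,0]'
python3 -m crank '{"delta_pos":[[0.002,-0.0005,0],[0.004,-0.0005,0],[0.006,-0.0005,0],[0.006,-0.0005,0]],"turn":[[0,0,0],[0,0,0],[0,0,0],[0,0,0]],"grip":[0,0,0,0]}'
python3 -m crank '{"delta_pos":[[0.002,0,0],[0.004,0,0],[0.004,0,0],[0.004,0,0]],"turn":[[0,0,0],[0,0,0],[0,0,0],[0,0,0]],"grip":[0,0,0,0]}'
python3 -m crank '{"delta_pos":[[0.002,0,0],[0.004,0,0],[0.004,0,0],[0.004,0,0]],"turn":[[0,0,0],[0,0,0],[0,0,0],[0,0,0]],"grip":[0,0,0,0]}'
```

```text
clock: 7.28
tool_pos: [0.55, 0.2791, 0.211]
orientation: [-162.8, 90.0, -150.7]
force: [-0.7, -0.0, -1.2]
opening: 0.034
clock: 7.62
tool_pos: [0.5503, 0.2793, 0.2074]
orientation: [159.1, 90.0, 171.2]
force: [1.0, 0.2, -1.4]
opening: 0.0338
clock: 7.95
tool_pos: [0.5502, 0.2795, 0.2035]
orientation: [89.3, 90.0, 101.5]
force: [-1.6, 2.4, -0.9]
opening: 0.0339
```

```bash
python3 -m crank '{"delta_pos":[[0.001,0,0],[0.002,0,0],[0.002,0,0]],"turn":[[0,0,0],[0,0,0],[0,0,0]],"grip":[0,0,0]}'
python3 -m crank '{"delta_pos":[[0.001,0,0],[0.002,0,0],[0.002,0,0]],"turn":[[0,0,0],[0,0,0],[0,0,0]],"grip":[0,0,0]}'
python3 -m crank '{"delta_pos":[[0.001,0,0],[0.002,0,0],[0.002,0,0]],"turn":[[0,0,0],[0,0,0],[0,0,0]],"grip":[0,0,0]}'
python3 - <<'E'
from h import *;from plant import *
print([np.round(get_obs()[k],2) for k in("force","moment")])
S=snapshot("scene");m=brass(S)
print("bottom rows",[(c,np.nonzero(m[190:230,c])[0].max()+190) for c in range(370,384,2)])
g=cv2.cvtColor(S["pixels"],cv2.COLOR_BGR2GRAY).astype(float)
for r in range(206,238,3):
    x=np.linspace(360,390,241);p=cv2.GaussianBlur(np.interp(x,np.arange(512),g[r])[None],(0,0),4)[0];d=np.gradient(p)
    b=np.nonzero(m[r,355:400])[0]+355;print(r,(x[d.argmin()]+x[d.argmax()])/2,x[d.argmin()]-x[d.argmax()],"brass",(b.min(),b.max()) if len(b) else None)
E
```

```text
clock: 8.2
tool_pos: [0.5505, 0.2798, 0.2021]
orientation: [42.3, 89.9, 54.4]
force: [-1.0, 4.1, 3.1]
opening: 0.0339
clock: 8.45
tool_pos: [0.5508, 0.2795, 0.2003]
orientation: [14.4, 89.9, 26.6]
force: [-1.5, 3.6, 3.7]
opening: 0.0343
clock: 8.7
tool_pos: [0.551, 0.2796, 0.1985]
orientation: [15.3, 89.9, 27.5]
force: [-0.2, 3.2, 4.7]
opening: 0.0339
[array([-0.17,  3.17,  4.7 ]), array([1.23, 0.23, 0.02])]
bottom rows [(370, np.int64(223)), (372, np.int64(225)), (374, np.int64(226)), (376, np.int64(226)), (378, np.int64(225)), (380, np.int64(224)), (382, np.int64(220))]
206 379.0 -20.0 brass (np.int64(371), np.int64(387))
209 377.9375 -20.625 brass (np.int64(370), np.int64(386))
212 377.4375 -19.875 brass (np.int64(369), np.int64(386))
215 376.5 -19.75 brass (np.int64(368), np.int64(384))
218 376.4375 -18.375 brass (np.int64(368), np.int64(383))
221 376.0625 -17.375 brass (np.int64(368), np.int64(381))
224 374.8125 -11.375 brass (np.int64(371), np.int64(380))
227 372.8125 -6.875 brass None
230 371.875 -6.75 brass None
233 370.9375 -6.625 brass None
236 369.9375 -6.625 brass None
```

The force on the tool is +y (about 3 N), so the collar sits slightly to −y. I'll ease it over.

```bash
python3 -m crank '{"delta_pos":[[-0.001,0.0005,0],[-0.001,0.0005,0],[-0.001,0.0005,0]],"turn":[[0,0,0],[0,0,0],[0,0,0]],"grip":[0,0,0]}'
python3 -m crank '{"delta_pos":[[0,0.0005,0],[0,0.0005,0],[0,0.0005,0]],"turn":[[0,0,0],[0,0,0],[0,0,0]],"grip":[0,0,0]}'
python3 -m crank '{"delta_pos":[[0,0.0005,0],[0,0.0005,0],[0,0.0005,0]],"turn":[[0,0,0],[0,0,0],[0,0,0]],"grip":[0,0,0]}'
python3 -c "
from plant import *;o=get_obs();print(o['force'],o['moment'])"
```

```text
clock: 9.0
tool_pos: [0.5506, 0.2796, 0.1988]
orientation: [-26.5, 90.0, -14.3]
force: [1.9, 1.9, 3.9]
opening: 0.034
clock: 9.25
tool_pos: [0.5503, 0.28, 0.1988]
orientation: [-31.7, 90.0, -19.5]
force: [1.3, 1.1, 3.5]
opening: 0.0338
clock: 9.5
tool_pos: [0.5501, 0.2805, 0.1988]
orientation: [-40.5, 90.0, -28.3]
force: [0.5, -0.0, 5.7]
opening: 0.0339
[ 0.54601224 -0.01207409  5.7486238 ] [ 0.09946442 -0.45286485 -0.01727811]
```

The underside is level with the balls (image row ~220), so this is the ball contact. The lateral force is now zero, so I push on.

```bash
for i in 1 2; do python3 -m crank '{"delta_pos":[[0.001,0,0],[0.002,0,0],[0.002,0,0]],"turn":[[0,0,0],[0,0,0],[0,0,0]],"grip":[0,0,0]}'; done
python3 -m crank '{"delta_pos":[[0.001,0,0],[0.002,0,0],[0.002,0,0]],"turn":[[0,0,0],[0,0,0],[0,0,0]],"grip":[0,0,0]}'
python3 -c "
from plant import *;o=get_obs();print(o['force'],o['moment'])"
```

```text
clock: 9.75
tool_pos: [0.5497, 0.2804, 0.1958]
orientation: [-166.1, 89.9, -153.9]
force: [3.0, 1.4, -2.7]
opening: 0.0339
clock: 10.0
tool_pos: [0.5495, 0.2804, 0.1937]
orientation: [-164.9, 89.9, -152.8]
force: [1.8, 0.2, -2.6]
opening: 0.0337
clock: 10.25
tool_pos: [0.5497, 0.2805, 0.192]
orientation: [-165.0, 90.0, -152.8]
force: [1.2, 0.3, -2.3]
opening: 0.0336
[ 1.16154033  0.3051113  -2.26028629] [ 0.07536101 -0.63499073  0.01753596]
```

```bash
python3 -m crank '{"delta_pos":[[0.001,0,0],[0.002,0,0],[0.002,0,0]],"turn":[[0,0,0],[0,0,0],[0,0,0]],"grip":[0,0,0]}'
python3 -m crank '{"delta_pos":[[0.001,0,0],[0.002,0,0],[0.002,0,0]],"turn":[[0,0,0],[0,0,0],[0,0,0]],"grip":[0,0,0]}'
python3 - <<'E'
from h import *;from plant import *
o=get_obs();print(o['force'],o['moment'])
S=snapshot("scene");T=snapshot("top")
a=cv2.resize(S["pixels"][150:290,330:430],None,fx=4,fy=4,interpolation=cv2.INTER_CUBIC)
b=cv2.resize(T["pixels"][140:240,60:160],None,fx=4,fy=4,interpolation=cv2.INTER_CUBIC)
c=np.zeros((560,800,3),np.uint8);c[:,:400]=a;c[:400,400:]=b;cv2.imwrite("pics/in.png",c)
E
```

```text
clock: 10.5
tool_pos: [0.5498, 0.2806, 0.1901]
orientation: [173.5, 90.0, -174.4]
force: [2.4, -0.0, -2.8]
opening: 0.0337
clock: 10.75
tool_pos: [0.55, 0.2807, 0.1884]
orientation: [89.8, 90.0, 102.0]
force: [1.7, -0.1, -0.6]
opening: 0.0338
[ 1.65760183 -0.11775822 -0.5656909 ] [-0.0262922  -0.52982145  0.0537715 ]
```

View pics/in.png

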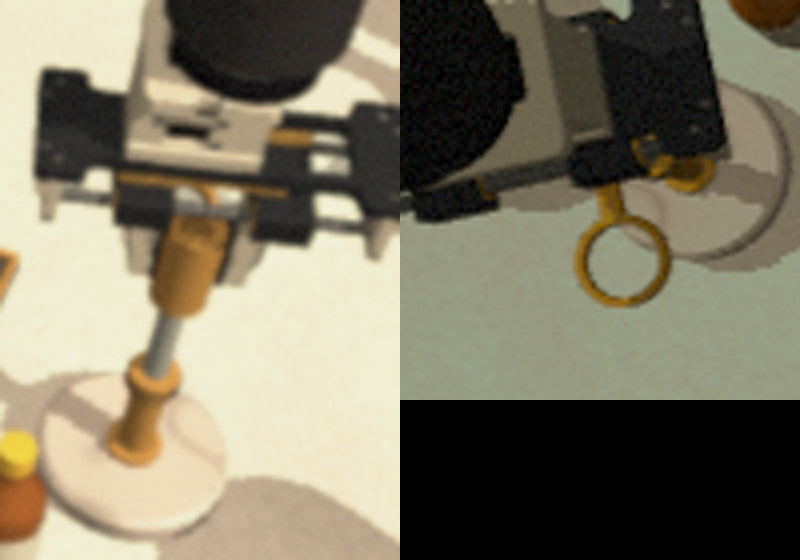

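The post is inside the collar and the underside is right at ball level (row ~221), so the ball touch should start about here. I continue stepwise.

```bash
for k in 1; do python3 -m crank '{"delta_pos":[[0.001,0,0],[0.001,0,0]],"turn":[[0,0,0],[0,0,0]],"grip":[0,0]}'; done
python3 -m crank '{"delta_pos":[[0.001,0,0],[0.001,0,0]],"turn":[[0,0,0],[0,0,0]],"grip":[0,0]}'
python3 -m crank '{"delta_pos":[[0.001,0,0],[0.001,0,0]],"turn":[[0,0,0],[0,0,0]],"grip":[0,0]}'
python3 -m crank '{"delta_pos":[[0.001,0,0],[0.001,0,0]],"turn":[[0,0,0],[0,0,0]],"grip":[0,0]}'
python3 -m crank '{"delta_pos":[[0.001,0,0],[0.001,0,0]],"turn":[[0,0,0],[0,0,0]],"grip":[0,0]}'
python3 -m crank '{"delta_pos":[[0.001,0,0],[0.001,0,0]],"turn":[[0,0,0],[0,0,0]],"grip":[0,0]}'
```

```text
clock: 11.02
tool_pos: [0.5499, 0.2807, 0.1872]
orientation: [134.2, 90.0, 146.3]
force: [2.0, 0.5, -3.0]
opening: 0.0338
clock: 11.18
tool_pos: [0.55, 0.2807, 0.1863]
orientation: [171.5, 90.0, -176.4]
force: [1.7, -0.2, -2.0]
opening: 0.0338
clock: 11.35
tool_pos: [0.55, 0.2807, 0.1854]
orientation: [46.8, 90.0, 59.0]
force: [1.9, -0.3, -1.4]
opening: 0.0341
clock: 11.52
tool_pos: [0.55, 0.2807, 0.1843]
orientation: [136.1, 90.0, 148.2]
force: [2.2, -0.5, -1.5]
opening: 0.0338
clock: 11.68
tool_pos: [0.55, 0.2807, 0.1834]
orientation: [142.6, 90.0, 154.8]
force: [2.1, -0.6, -0.9]
opening: 0.034
clock: 11.85
tool_pos: [0.55, 0.2807, 0.1824]
orientation: [103.5, 90.0, 115.6]
force: [1.9, 0.4, -1.8]
opening: 0.0338
```

```bash
python3 -m crank '{"delta_pos":[[0.001,0,0.0004],[0.001,0,0.0004]],"turn":[[0,0,0],[0,0,0]],"grip":[0,0]}'
python3 -m crank '{"delta_pos":[[0.001,0,0.0002],[0.001,0,0.0002]],"turn":[[0,0,0],[0,0,0]],"grip":[0,0]}'
python3 -m crank '{"delta_pos":[[0.001,0,0],[0.001,0,0]],"turn":[[0,0,0],[0,0,0]],"grip":[0,0]}'
python3 -m crank '{"delta_pos":[[0.001,0,0],[0.001,0,0]],"turn":[[0,0,0],[0,0,0]],"grip":[0,0]}'
python3 -m crank '{"delta_pos":[[0.001,0,0],[0.001,0,0]],"turn":[[0,0,0],[0,0,0]],"grip":[0,0]}'
python3 -m crank '{"delta_pos":[[0.001,0,0],[0.001,0,0]],"turn":[[0,0,0],[0,0,0]],"grip":[0,0]}'
```

```text
clock: 12.02
tool_pos: [0.5502, 0.2807, 0.1811]
orientation: [177.6, 90.0, -170.2]
force: [2.4, -0.3, -3.5]
opening: 0.0338
clock: 12.18
tool_pos: [0.5504, 0.2807, 0.1803]
orientation: [-170.4, 90.0, -158.3]
force: [0.9, 0.5, -2.5]
opening: 0.0341
clock: 12.35
tool_pos: [0.5505, 0.2808, 0.1794]
orientation: [142.9, 90.0, 155.0]
force: [0.3, 0.4, -1.1]
opening: 0.0339
clock: 12.52
tool_pos: [0.5506, 0.2809, 0.1784]
orientation: [60.8, 90.0, 72.9]
force: [0.8, 0.0, -1.0]
opening: 0.0339
clock: 12.68
tool_pos: [0.5506, 0.2809, 0.1773]
orientation: [75.9, 90.0, 88.0]
force: [1.4, 0.5, -2.2]
opening: 0.034
clock: 12.85
tool_pos: [0.5505, 0.2808, 0.1763]
orientation: [128.5, 90.0, 140.7]
force: [0.8, 0.5, -2.8]
opening: 0.0338
```

Run:
```python
from h import *;from plant import *
S=snapshot("scene");T=snapshot("top");np.savez("scene4.npz",**S);np.savez("top4.npz",**T);S0=load("scene0.npz")
a=cv2.resize(S["pixels"][190:270,340:400],None,fx=6,fy=6,interpolation=cv2.INTER_NEAREST)
b=cv2.resize(S0["pixels"][190:270,340:400],None,fx=6,fy=6,interpolation=cv2.INTER_NEAREST)
cv2.imwrite("pics/cmp.png",np.hstack([a,b]))
P=cloud(T);m=brass(T);m[:195]=0;m[225:]=0;m[:,:88]=0;m[:,130:]=0;k=m>0;print("hoop upper z",np.median(P[k][:,2]),k.sum(),get_obs()["tool_pos"])
for z in(.10,.155,.16,.165,.17,.175,.18,.2):print(z,proj(S,[.5515,.281,z]))
```

```text
hoop upper z 0.16447304322637324 164 [0.55052859 0.2808318  0.17619581]
0.1 [368.0706095 241.51429  ]
0.155 [372.28392932 227.02859874]
0.16 [372.68245671 225.6584334 ]
0.165 [373.08368076 224.27899674]
0.17 [373.48762895 222.89019435]
0.175 [373.89432909 221.49193051]
0.18 [374.30380942 220.0841082 ]
0.2 [375.97011063 214.35524692]
```

View pics/cmp.png

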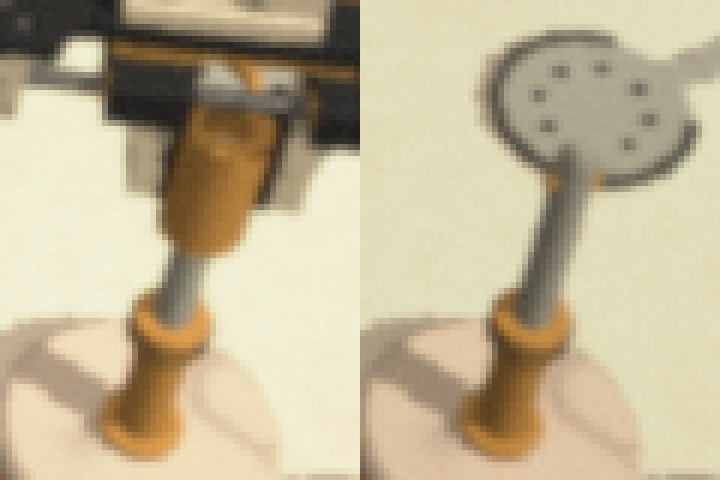

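Ball height in the original picture is row ~220, z ≈ 0.179. The collar's underside is now at z ≈ 0.156, about 43 mm below the tip, so the bump at TCP z ≈ 0.2028 was the ball touch. The click should come near TCP z 0.164 and the end near 0.160. I approach slowly.

```bash
python3 -m crank '{"delta_pos":[[0.0015,0,0],[0.003,0,0],[0.0045,0,0]],"turn":[[0,0,0],[0,0,0],[0,0,0]],"grip":[0,0,0]}'
python3 -m crank '{"delta_pos":[[0.0015,0,0],[0.003,0,0],[0.0045,0,0]],"turn":[[0,0,0],[0,0,0],[0,0,0]],"grip":[0,0,0]}'
python3 -m crank '{"delta_pos":[[0.001,0,0],[0.001,0,0]],"turn":[[0,0,0],[0,0,0]],"grip":[0,0]}'
python3 -m crank '{"delta_pos":[[0.001,0,0],[0.001,0,0]],"turn":[[0,0,0],[0,0,0]],"grip":[0,0]}'
```

```text
clock: 13.2
tool_pos: [0.5507, 0.2808, 0.1723]
orientation: [6.4, 90.0, 18.6]
force: [0.5, -0.5, 3.2]
opening: 0.0342
clock: 13.45
tool_pos: [0.5506, 0.2808, 0.1675]
orientation: [27.3, 90.0, 39.5]
force: [0.1, -0.4, 2.1]
opening: 0.0339
clock: 13.62
tool_pos: [0.5505, 0.2808, 0.166]
orientation: [-177.5, 90.0, -165.4]
force: [2.7, -0.2, -2.3]
opening: 0.0341
clock: 13.78
tool_pos: [0.5505, 0.2808, 0.1651]
orientation: [-171.6, 90.0, -159.4]
force: [0.8, -0.1, -1.7]
opening: 0.0341
```

```bash
python3 -m crank '{"delta_pos":[[0.0007,0,0]],"turn":[[0,0,0]],"grip":[0]}'
python3 -m crank '{"delta_pos":[[0.0007,0,0]],"turn":[[0,0,0]],"grip":[0]}'
python3 -m crank '{"delta_pos":[[0.0007,0,0]],"turn":[[0,0,0]],"grip":[0]}'
python3 -m crank '{"delta_pos":[[0.0007,0,0]],"turn":[[0,0,0]],"grip":[0]}'
python3 -m crank '{"delta_pos":[[0.0,0,0]],"turn":[[0,0,0]],"grip":[0]}'
```

```text
clock: 13.87
tool_pos: [0.5505, 0.2808, 0.1648]
orientation: [-156.1, 90.0, -143.9]
force: [0.4, -0.5, 2.6]
opening: 0.0339
clock: 13.95
tool_pos: [0.5505, 0.2808, 0.1641]
orientation: [-144.1, 90.0, -131.9]
force: [0.4, 0.7, 2.0]
opening: 0.034
clock: 14.03
tool_pos: [0.5504, 0.2807, 0.1633]
orientation: [-171.6, 90.0, -159.5]
force: [0.5, -0.2, -0.7]
opening: 0.0339
clock: 14.12
tool_pos: [0.5503, 0.2807, 0.1624]
orientation: [-173.8, 90.0, -161.7]
force: [0.7, -0.0, -1.7]
opening: 0.0338
clock: 14.2
tool_pos: [0.5502, 0.2807, 0.162]
orientation: [-174.9, 89.9, -162.7]
force: [1.5, 0.3, -5.8]
opening: 0.0338
```

The balls are pulling the cradle down (−5.8 N), so the groove has been reached. I follow it in half-millimetre steps.

```bash
python3 -m crank '{"delta_pos":[[0.0005,0,0],[0.0005,0,0]],"turn":[[0,0,0],[0,0,0]],"grip":[0,0]}'
python3 -m crank '{"delta_pos":[[0.0005,0,0],[0.0005,0,0]],"turn":[[0,0,0],[0,0,0]],"grip":[0,0]}'
python3 -m crank '{"delta_pos":[[0.0005,0,0],[0.0005,0,0]],"turn":[[0,0,0],[0,0,0]],"grip":[0,0]}'
```

```text
clock: 14.37
tool_pos: [0.5501, 0.2806, 0.1614]
orientation: [-165.4, 89.9, -153.2]
force: [0.7, 0.6, -7.0]
opening: 0.0341
clock: 14.53
tool_pos: [0.5501, 0.2805, 0.161]
orientation: [-164.0, 89.9, -151.8]
force: [1.7, 0.3, -7.7]
opening: 0.034
clock: 14.7
tool_pos: [0.5502, 0.2805, 0.1609]
orientation: [-158.4, 89.9, -146.2]
force: [-0.4, -0.1, -6.5]
opening: 0.0337
```

```bash
python3 -m crank '{"delta_pos":[[0.0004,0,0],[0.0004,0,0]],"turn":[[0,0,0],[0,0,0]],"grip":[0,0]}'
python3 -m crank '{"delta_pos":[[0.0004,0,0],[0.0004,0,0]],"turn":[[0,0,0],[0,0,0]],"grip":[0,0]}'
```

```text
clock: 14.87
tool_pos: [0.5502, 0.2805, 0.1608]
orientation: [-157.5, 90.0, -145.4]
force: [-0.6, -0.6, -4.8]
opening: 0.0338
clock: 15.03
tool_pos: [0.5504, 0.2806, 0.1606]
orientation: [-147.0, 90.0, -134.9]
force: [-2.5, -2.2, -3.1]
opening: 0.0339
```

The TCP has stopped moving and the force is returning to neutral, so the cradle is home against the stop. One more small step to unload, then open and rise.

```bash
python3 -m crank '{"delta_pos":[[0.0003,0,0],[0.0003,0,0],[0.0003,0,0]],"turn":[[0,0,0],[0,0,0],[0,0,0]],"grip":[0.0,0.5,0.5]}'
python3 -m crank '{"delta_pos":[[0,0,0],[0,0,0],[0,0,0],[0,0,0],[0,0,0],[0,0,0]],"turn":[[0,0,0],[0,0,0],[0,0,0],[0,0,0],[0,0,0],[0,0,0]],"grip":[1,1,1,1,1,1]}'
python3 -m crank '{"delta_pos":[[-0.01,0,0],[-0.03,0,0],[-0.06,0,0],[-0.09,0,0],[-0.12,0,0],[-0.15,0,0],[-0.16,-0.03,0],[-0.16,-0.06,0],[-0.16,-0.09,0],[-0.16,-0.12,0],[-0.16,-0.15,0],[-0.16,-0.18,0]],"turn":[[0,0,0],[0,0,0],[0,0,0],[0,0,0],[0,0,0],[0,0,0],[0,0,0],[0,0,0],[0,0,0],[0,0,0],[0,0,0],[0,0,0]],"grip":[1,1,1,1,1,1,1,1,1,1,1,1]}'
python3 - <<'E'
from h import *;from plant import *
np.set_printoptions(precision=4,suppress=True)
S=snapshot("scene");T=snapshot("top");np.savez("scene5.npz",**S);np.savez("top5.npz",**T)
a=cv2.resize(S["pixels"][150:290,320:420],None,fx=4,fy=4,interpolation=cv2.INTER_CUBIC)
b=cv2.resize(T["pixels"][140:240,60:160],None,fx=4,fy=4,interpolation=cv2.INTER_CUBIC)
c=np.zeros((560,800,3),np.uint8);c[:,:400]=a;c[:400,400:]=b;cv2.imwrite("pics/placed.png",c)
P=cloud(T);m=brass(T);m[:190]=0;m[225:]=0;m[:,:88]=0;m[:,130:]=0;k=m>0;print("hoop z",np.median(P[k][:,2]),k.sum())
cs,h=cv2.findContours(m,cv2.RETR_CCOMP,cv2.CHAIN_APPROX_NONE)
for c,hh in zip(cs,h[0]):
    c=c[:,0].astype(float)
    if len(c)<20:continue
    o=c[c[:,1]>197];print("hoop","hole" if hh[3]>=0 else "outer",circ(plane(T,o[:,0],o[:,1],.143)),c.min(0),c.max(0))
o=get_obs();print(o["tool_pos"],o["joint_pos"]);goto(o,[.645,-.1153,.2],102.2)
# jigger in both views
for n,s,box in(("top",T,(270,310,115,160)),("scene",S,(185,225,200,260))):
    k=(s["pixels"].max(2)<25).astype(np.uint8)*255;x0,x1,y0,y1=box;kk=np.zeros_like(k);kk[y0:y1,x0:x1]=k[y0:y1,x0:x1]
    c=max(cv2.findContours(kk,0,1)[0],key=cv2.contourArea)[:,0].astype(float);print(n,c.min(0),c.max(0))
    if n=="top":w=c[c[:,1]<136]
    else:w=c[c[:,1]<217]
    print(circ(plane(s,w[:,0],w[:,1],.116)))
E
```

```text
clock: 15.28
tool_pos: [0.5515, 0.2815, 0.161]
orientation: [20.2, 89.8, 32.4]
force: [-0.5, -0.2, -0.4]
opening: 0.0417
clock: 15.78
tool_pos: [0.5506, 0.2808, 0.1602]
orientation: [17.3, 90.0, 29.5]
force: [0.2, -0.2, -0.3]
opening: 0.0785
clock: 16.78
tool_pos: [0.5886, 0.1034, 0.3213]
orientation: [7.0, 89.9, 19.2]
force: [0.5, 0.7, 0.8]
opening: 0.0878
hoop z 0.14742932792542252 169
hoop outer (array([0.4868, 0.2689]), np.float64(0.021480380714781783)) [109. 190.] [129. 215.]
[0.5889 0.1013 0.3213] [  28.5114   10.632    -0.6713    0.0425  -78.6627 -106.5333]
T
 [[ 0.001 -0.208  0.978]
 [-0.     0.978  0.208]
 [-1.    -0.001  0.001]] shift [ 0.1214 -0.2235  0.0098] turns [array([-0.21,  0.04,  0.03]), array([179.79,   0.05,  -0.07])]
top [281. 126.] [300. 150.]
(array([ 0.6448, -0.1153]), np.float64(0.020250800207487683))
scene [194. 214.] [210. 247.]
(array([ 0.6461, -0.115 ]), np.float64(0.018594672151171353))
```

View pics/placed.png

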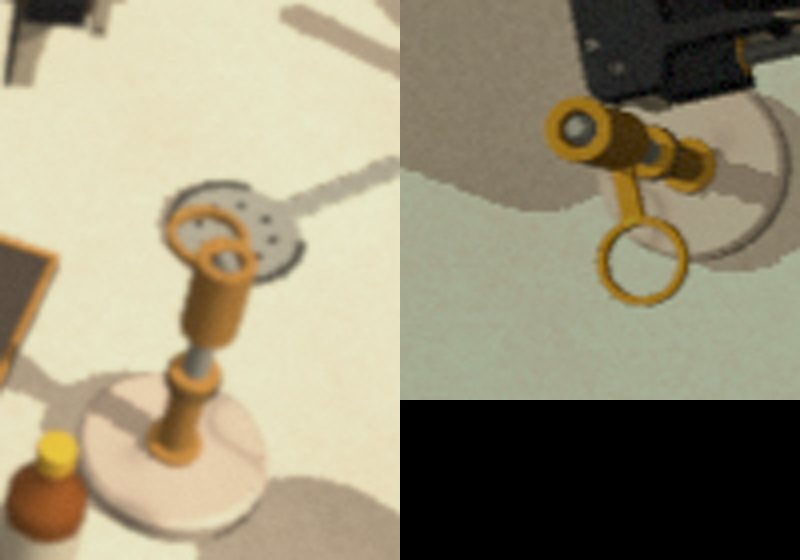

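The picture shows the cradle held by the balls with the post tip just proud of the collar top, and the hoop at top-view pixel ≈(120.7,205). The jigger is at (0.6455, −0.115) in both views. Now I fetch it.

```bash
python3 -m crank '{"delta_pos":[[0,-0.03,0.001],[0,-0.06,0.002],[0,-0.09,0.004],[0,-0.12,0.006],[0,-0.15,0.008],[0.03,-0.18,0.01],[0.06,-0.2,0.01],[0.09,-0.2235,0.01],[0.12,-0.2235,0.01],[0.12,-0.2235,0.01],[0.12,-0.2235,0.01]],"turn":[[0,0,0],[0,0,0],[0,0,0],[0,0,0],[0,0,0],[0,0,0],[0,0,0],[0,0,0],[0,0,0],[0,0,0],[0,0,0]],"grip":[0.8,0.8,0.8,0.8,0.8,0.8,0.8,0.8,0.8,0.8,0.8]}'
python3 - <<'E'
from h import *;from plant import *
o=get_obs();goto(o,[.6455,-.1153,.086],102.2)
T=load("top5.npz");m=brass(T);m[:180]=0;m[225:]=0;m[:,:104]=0;m[:,135:]=0
cs,h=cv2.findContours(m,cv2.RETR_CCOMP,cv2.CHAIN_APPROX_NONE)
for c,hh in zip(cs,h[0]):
    c=c[:,0].astype(float)
    if len(c)>20 and c[:,1].mean()>195:
        o=c[c[:,1]>196] ;print(hh[3],circ(plane(T,o[:,0],o[:,1],.147)),c.min(0),c.max(0))
for r in range(190,218):print("".join('#' if x else '.' for x in m[r,104:135]))
E
```

```text
clock: 17.8
tool_pos: [0.6447, -0.1116, 0.1996]
orientation: [179.6, 89.8, -168.3]
force: [1.0, 0.0, 1.6]
opening: 0.0699
T
 [[-0.003 -0.211  0.978]
 [-0.001  0.978  0.211]
 [-1.     0.    -0.003]] shift [ 0.1136 -0.0038  0.0003] turns [array([-0.05, -0.18, -0.  ]), array([179.95,  -0.  ,   0.29])]
0 (array([0.48681763, 0.26669725]), np.float64(0.019948081994797466)) [111. 195.] [130. 214.]
..........#######..............
...........######..............
...........######..............
...........######..............
...........#########...........
...........############........
..........######..######.......
.........####........####......
........###...........####.....
.......###.............####....
......####..............###....
......###...............####...
......###................###...
.....###.................###...
.....###.................###...
.....###..................##...
.....###.................###...
.....###.................###...
......##.................###...
......###...............###....
......####..............###....
.......###.............###.....
........###...........###......
.........####.......####.......
..........#############........
............#########..........
...............................
...............................
```

```bash
python3 -m crank '{"delta_pos":[[0.03,-0.003,0],[0.06,-0.003,0],[0.085,-0.003,0],[0.103,-0.003,0],[0.113,-0.003,0],[0.113,-0.003,0]],"turn":[[0,0,0],[0,0,0],[0,0,0],[0,0,0],[0,0,0],[0,0,0]],"grip":[0.8,0.8,0.8,0.8,0.8,0.8]}'
python3 -m crank '{"delta_pos":[[0,0,0],[0,0,0],[0,0,0],[0,0,0],[0,0,0],[0,0,0],[0,0,0]],"turn":[[0,0,0],[0,0,0],[0,0,0],[0,0,0],[0,0,0],[0,0,0],[0,0,0]],"grip":[0.8,0,0,0,0,0,0]}'
```

```text
clock: 18.3
tool_pos: [0.6463, -0.1136, 0.0874]
orientation: [-172.1, 90.0, -159.8]
force: [0.2, -0.1, 0.4]
opening: 0.0704
clock: 18.88
tool_pos: [0.6465, -0.1147, 0.0879]
orientation: [-24.2, 89.9, -12.1]
force: [-0.7, -0.1, 4.2]
opening: 0.0442
```

```bash
python3 -m crank '{"delta_pos":[[-0.005,0,0],[-0.02,0,0],[-0.05,0,0],[-0.08,0,0],[-0.11,0,0],[-0.14,0,0],[-0.17,0,0],[-0.2,0,0],[-0.22,0,0],[-0.225,0,0],[-0.225,0,0]],"turn":[[0,0,0],[0,0,0],[0,0,0],[0,0,0],[0,0,0],[0,0,0],[0,0,0],[0,0,0],[0,0,0],[0,0,0],[0,0,0]],"grip":[0,0,0,0,0,0,0,0,0,0,0]}'
python3 - <<'E'
from h import *;from plant import *
o=get_obs();goto(o,[.4860,.2667,.31],102.2);print(o["joint_pos"])
E
```

```text
clock: 19.8
tool_pos: [0.6465, -0.1145, 0.3143]
orientation: [-6.6, 89.8, 5.6]
force: [0.5, -0.8, -0.7]
opening: 0.0439
T
 [[ 0.003 -0.211  0.978]
 [ 0.     0.978  0.211]
 [-1.    -0.     0.003]] shift [ 0.0039  0.4064 -0.0766] turns [array([-0.03,  0.19,  0.02]), array([ 1.7997e+02,  3.0000e-02, -3.0000e-01])]
[ 6.94619951e+00  1.64735242e+01  6.11572783e+00  4.70648212e-03
 -7.94511613e+01 -8.47811904e+01]
```

```bash
python3 -m crank '{"delta_pos":[[0,0.015,-0.003],[0,0.05,-0.009],[0,0.085,-0.016],[0,0.12,-0.023],[0,0.155,-0.029],[0,0.19,-0.036],[0,0.225,-0.042],[0,0.26,-0.049],[0,0.295,-0.055],[0,0.33,-0.062],[0,0.365,-0.069],[0,0.395,-0.074]],"turn":[[0,0,0],[0,0,0],[0,0,0],[0,0,0],[0,0,0],[0,0,0],[0,0,0],[0,0,0],[0,0,0],[0,0,0],[0,0,0],[0,0,0]],"grip":[0,0,0,0,0,0,0,0,0,0,0,0]}'
python3 -m crank '{"delta_pos":[[0,0.008,-0.002],[0.01,0.011,-0.0025],[0.03,0.011,-0.0025],[0.05,0.011,-0.0025],[0.05,0.011,-0.0025],[0.05,0.011,-0.0025],[0.05,0.011,-0.0025]],"turn":[[0,0,0],[0,0,0],[0,0,0],[0,0,0],[0,0,0],[0,0,0],[0,0,0]],"grip":[0,0,0,0,0,0,0]}'
python3 - <<'E'
from h import *;from plant import *
o=get_obs();print(o["tool_pos"])
S=snapshot("scene");T=snapshot("top");np.savez("scene6.npz",**S);np.savez("top6.npz",**T)
a=cv2.resize(S["pixels"][150:250,330:430],None,fx=5.6,fy=5.6,interpolation=cv2.INTER_CUBIC)
cv2.imwrite("pics/jig.png",a)
E
```

```text
clock: 20.8
tool_pos: [0.488, 0.2576, 0.3105]
orientation: [-161.6, 89.8, -149.4]
force: [0.7, -0.2, -0.9]
opening: 0.0437
clock: 21.38
tool_pos: [0.4861, 0.2657, 0.2625]
orientation: [-79.2, 90.0, -67.1]
force: [0.3, -0.1, 0.4]
opening: 0.0442
[0.4860624  0.26572081 0.26247835]
```

View pics/jig.png

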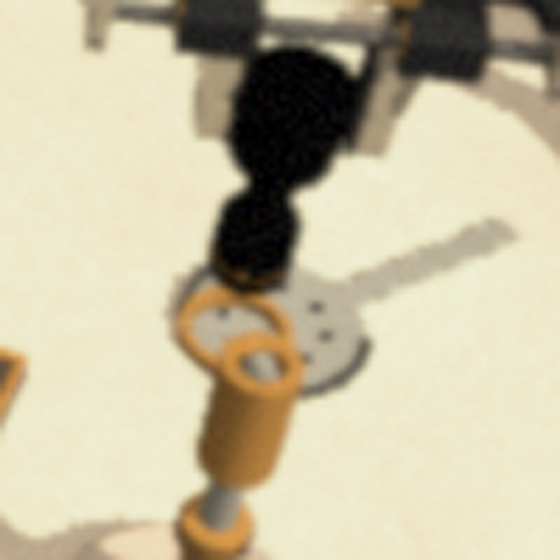

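The picture shows the jigger directly above the hoop, its small cup at crop (255,240) and the hoop centre at about (234,328). Now the numbers.

Run:
```python
from h import *
np.set_printoptions(precision=4,suppress=True)
S,T,S5=load("scene6.npz"),load("top6.npz"),load("scene5.npz")
k=(S["pixels"].max(2)<40);k[:158]=0;k[203:]=0;k[:,:365]=0
pts=[]
for r in range(160,203,2):
    u=np.nonzero(k[r,365:395])[0]+365
    if len(u):pts.append((r,u.min(),u.max(),(u.min()+u.max())/2))
print([tuple(map(float,p)) for p in pts])
def slope(p):q=proj(S,np.array([p,np.r_[p[:2],p[2]+.05]]));return q
print("axis model TCP at z .29,.24,.181:",proj(S,np.array([[.4861,.2657,z] for z in(.29,.24,.181)])))
# hoop in scene (with S5, unobstructed by jigger)
m=brass(S5);m[:195]=0;m[222:]=0;m[:,:355]=0;m[:,388:]=0
for r in range(196,222):print(r,"".join('#' if x else '.' for x in m[r,355:388]))
t=np.linspace(0,2*np.pi,90)
q=proj(S,np.c_[.4868+.0245*np.cos(t),.2667+.0245*np.sin(t),.147+0*t]);print("hoop model bbox",q.min(0),q.max(0))
q=proj(S,np.c_[.4861+.0175*np.cos(t),.2657+.0175*np.sin(t),.181+0*t]);print("bottom model bbox",q.min(0),q.max(0))
q=proj(S,np.c_[.4861+.0225*np.cos(t),.2657+.0225*np.sin(t),.291+0*t]);print("rim model bbox",q.min(0),q.max(0))
# top view hoop visible?
m=brass(T);m[:185]=0;m[225:]=0;m[:,:90]=0;m[:,135:]=0;print("top brass",m.any(0).nonzero()[0][[0,-1]] if m.any() else None,(m>0).sum())
```

```text
[(160.0, 374.0, 387.0, 380.5), (162.0, 374.0, 390.0, 382.0), (164.0, 374.0, 394.0, 384.0), (166.0, 373.0, 394.0, 383.5), (168.0, 372.0, 394.0, 383.0), (170.0, 372.0, 393.0, 382.5), (172.0, 372.0, 392.0, 382.0), (174.0, 371.0, 391.0, 381.0), (176.0, 372.0, 389.0, 380.5), (178.0, 373.0, 387.0, 380.0), (180.0, 374.0, 386.0, 380.0), (182.0, 375.0, 383.0, 379.0), (184.0, 374.0, 380.0, 377.0), (186.0, 371.0, 380.0, 375.5), (188.0, 370.0, 381.0, 375.5), (190.0, 370.0, 381.0, 375.5), (192.0, 369.0, 381.0, 375.0), (194.0, 369.0, 380.0, 374.5), (196.0, 369.0, 380.0, 374.5), (198.0, 371.0, 378.0, 374.5), (200.0, 371.0, 371.0, 371.0)]
axis model TCP at z .29,.24,.181: [[382.7264 164.7576]
 [378.3344 180.7578]
 [373.5227 198.2871]]
196 .................................
197 .................................
198 .................................
199 .................................
200 .................................
201 ..............####...............
202 .........############............
203 ........###############..........
204 .......#########..######.........
205 .......####..........####........
206 .......###............####.......
207 .......##..............####......
208 .......##...............###......
209 .......##..........###.####......
210 .......###.......##########......
211 ........###....############......
212 ........####...#############.....
213 .........###########....#####....
214 ..........#########.....#####....
215 ............#######......####....
216 .............######......####....
217 ..............######.....####....
218 ..............###############....
219 ..............###############....
220 .............###############.....
221 .............###############.....
hoop model bbox [361.0176 200.6217] [381.5682 215.7993]
bottom model bbox [366.0353 192.9118] [381.0398 203.778 ]
rim model bbox [372.4273 157.4998] [393.2677 171.5599]
top brass [113 134] 36
```

The hoop matches its model at about (0.4868, 0.267). The jigger axis needs roughly +1.2 mm in x and +0.9 mm in y. I apply that and descend to the entry, watching force.

```bash
python3 -m crank '{"delta_pos":[[0.005,0.0006,0.0014],[0.015,0.0006,0.0014],[0.025,0.0006,0.0014],[0.029,0.0006,0.0014],[0.032,0.0006,0.0014],[0.034,0.0006,0.0014],[0.034,0.0006,0.0014]],"turn":[[0,0,0],[0,0,0],[0,0,0],[0,0,0],[0,0,0],[0,0,0],[0,0,0]],"grip":[0,0,0,0,0,0,0]}'
python3 -m crank '{"delta_pos":[[0.0015,0,0],[0.003,0,0],[0.003,0,0]],"turn":[[0,0,0],[0,0,0],[0,0,0]],"grip":[0,0,0]}'
python3 -m crank '{"delta_pos":[[0.0015,0,0],[0.003,0,0],[0.003,0,0]],"turn":[[0,0,0],[0,0,0],[0,0,0]],"grip":[0,0,0]}'
```

```text
clock: 22.07
tool_pos: [0.4868, 0.2671, 0.2277]
orientation: [-141.0, 90.0, -128.9]
force: [-0.7, -0.1, -0.2]
opening: 0.0438
clock: 22.32
tool_pos: [0.4869, 0.2672, 0.2251]
orientation: [98.8, 90.0, 111.0]
force: [-0.1, -0.3, -0.9]
opening: 0.0442
clock: 22.57
tool_pos: [0.4868, 0.2671, 0.2219]
orientation: [178.7, 90.0, -169.2]
force: [0.4, -0.0, 0.2]
opening: 0.0438
```

```bash
python3 -m crank '{"delta_pos":[[0.002,0,0],[0.004,0,0],[0.006,0,0]],"turn":[[0,0,0],[0,0,0],[0,0,0]],"grip":[0,0,0]}'
python3 -m crank '{"delta_pos":[[0.003,0,0],[0.006,0,0],[0.009,0,0],[0.009,0,0]],"turn":[[0,0,0],[0,0,0],[0,0,0],[0,0,0]],"grip":[0,0,0,0]}'
python3 - <<'E'
from h import *;from plant import *
print(get_obs()["force"],get_obs()["moment"])
S=snapshot("scene");T=snapshot("top")
a=cv2.resize(S["pixels"][160:240,340:420],None,fx=5,fy=5,interpolation=cv2.INTER_CUBIC)
b=cv2.resize(T["pixels"][150:230,70:150],None,fx=5,fy=5,interpolation=cv2.INTER_CUBIC)
cv2.imwrite("pics/jig2.png",np.hstack([a,b]))
E
```

```text
clock: 22.82
tool_pos: [0.487, 0.2672, 0.216]
orientation: [24.2, 90.0, 36.4]
force: [0.3, -0.3, 0.2]
opening: 0.0437
clock: 23.15
tool_pos: [0.4867, 0.267, 0.2064]
orientation: [-148.5, 90.0, -136.3]
force: [0.5, 1.0, 0.1]
opening: 0.0442
[0.5067748  1.01219229 0.12678154] [ 0.06900323 -0.31456206  0.00792117]
```

View pics/jig2.png

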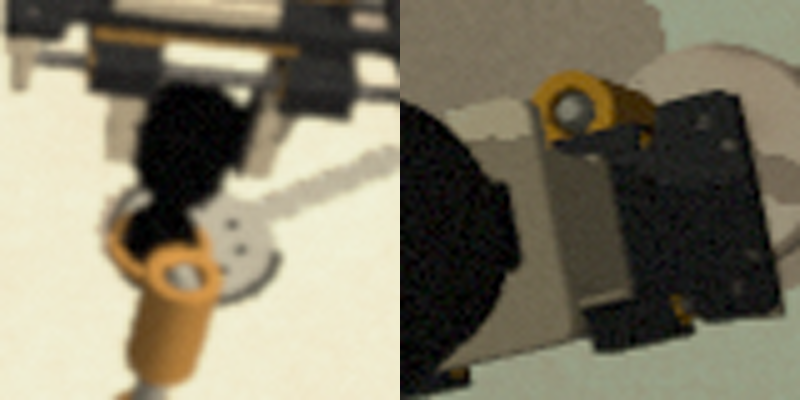

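The jigger's small cup has passed into the hoop (crop (165,235)) with no force. I lower it to the seat.

```bash
python3 -m crank '{"delta_pos":[[0.004,0,0],[0.008,0,0],[0.012,0,0],[0.016,0,0],[0.02,0,0],[0.024,0,0],[0.027,0,0],[0.03,0,0],[0.03,0,0]],"turn":[[0,0,0],[0,0,0],[0,0,0],[0,0,0],[0,0,0],[0,0,0],[0,0,0],[0,0,0],[0,0,0]],"grip":[0,0,0,0,0,0,0,0,0]}'
python3 -m crank '{"delta_pos":[[0.002,0,0],[0.004,0,0],[0.004,0,0]],"turn":[[0,0,0],[0,0,0],[0,0,0]],"grip":[0,0,0]}'
python3 -m crank '{"delta_pos":[[0.001,0,0],[0.002,0,0],[0.002,0,0]],"turn":[[0,0,0],[0,0,0],[0,0,0]],"grip":[0,0,0]}'
```

```text
clock: 24.0
tool_pos: [0.4866, 0.2669, 0.1763]
orientation: [-155.4, 89.9, -143.2]
force: [-0.4, -0.2, -0.2]
opening: 0.0437
clock: 24.25
tool_pos: [0.4868, 0.2671, 0.1728]
orientation: [-165.3, 90.0, -153.1]
force: [-0.0, 1.1, -0.9]
opening: 0.0441
clock: 24.5
tool_pos: [0.4868, 0.2671, 0.171]
orientation: [146.8, 90.0, 158.9]
force: [0.1, -0.2, -0.7]
opening: 0.0437
```

```bash
python3 -m crank '{"delta_pos":[[0.001,0,0],[0.0015,0,0],[0.0015,0,0]],"turn":[[0,0,0],[0,0,0],[0,0,0]],"grip":[0,0,0]}'
python3 -m crank '{"delta_pos":[[0.001,0,0],[0.0015,0,0],[0.0015,0,0]],"turn":[[0,0,0],[0,0,0],[0,0,0]],"grip":[0,0,0]}'
python3 -m crank '{"delta_pos":[[0.001,0,0],[0.001,0,0]],"turn":[[0,0,0],[0,0,0]],"grip":[0,0]}'
```

```text
clock: 24.75
tool_pos: [0.4869, 0.2671, 0.1696]
orientation: [-171.6, 90.0, -159.4]
force: [-0.2, -0.7, -0.6]
opening: 0.0436
clock: 25.0
tool_pos: [0.4869, 0.2671, 0.168]
orientation: [-153.6, 90.0, -141.4]
force: [0.0, -0.2, -0.4]
opening: 0.0437
clock: 25.17
tool_pos: [0.4868, 0.2671, 0.167]
orientation: [-169.1, 90.0, -157.0]
force: [-0.3, 0.3, -1.5]
opening: 0.0436
```

```bash
python3 -m crank '{"delta_pos":[[0.001,0,0],[0.001,0,0]],"turn":[[0,0,0],[0,0,0]],"grip":[0,0]}'
python3 -m crank '{"delta_pos":[[0.001,0,0],[0.001,0,0]],"turn":[[0,0,0],[0,0,0]],"grip":[0,0]}'
python3 -m crank '{"delta_pos":[[0.001,0,0],[0.001,0,0]],"turn":[[0,0,0],[0,0,0]],"grip":[0,0]}'
```

```text
clock: 25.33
tool_pos: [0.4868, 0.2671, 0.166]
orientation: [-163.5, 90.0, -151.3]
force: [-0.1, -0.5, -0.6]
opening: 0.0437
clock: 25.5
tool_pos: [0.4868, 0.2671, 0.165]
orientation: [-160.1, 90.0, -148.0]
force: [0.4, -0.3, -1.4]
opening: 0.0437
clock: 25.67
tool_pos: [0.4869, 0.2672, 0.1641]
orientation: [-79.3, 90.0, -67.2]
force: [-0.2, -0.8, -1.3]
opening: 0.0439
```

```bash
python3 -m crank '{"delta_pos":[[0.001,0,0],[0.001,0,0]],"turn":[[0,0,0],[0,0,0]],"grip":[0,0]}'
python3 -m crank '{"delta_pos":[[0.001,0,0],[0.001,0,0]],"turn":[[0,0,0],[0,0,0]],"grip":[0,0]}'
python3 -m crank '{"delta_pos":[[0.0007,0,0],[0.0007,0,0]],"turn":[[0,0,0],[0,0,0]],"grip":[0,0]}'
```

```text
clock: 25.83
tool_pos: [0.4871, 0.2673, 0.1632]
orientation: [18.6, 90.0, 30.8]
force: [0.6, -0.5, 1.1]
opening: 0.044
clock: 26.0
tool_pos: [0.4872, 0.2673, 0.1623]
orientation: [18.0, 90.0, 30.2]
force: [1.8, 0.9, 0.8]
opening: 0.0438
clock: 26.17
tool_pos: [0.4872, 0.2674, 0.1617]
orientation: [20.8, 90.0, 32.9]
force: [1.3, -0.7, 1.5]
opening: 0.0434
```

Contact with the hoop is about 2 N, close to the expected seating height. I release and withdraw.

```bash
python3 -m crank '{"delta_pos":[[0,0,0],[0,0,0],[0,0,0],[0,0,0],[0,0,0],[0,0,0]],"turn":[[0,0,0],[0,0,0],[0,0,0],[0,0,0],[0,0,0],[0,0,0]],"grip":[0.7,0.7,0.8,0.8,0.8,0.8]}'
python3 -m crank '{"delta_pos":[[-0.01,0,0],[-0.03,0,0],[-0.06,0,0],[-0.09,0,0],[-0.12,0,0],[-0.14,-0.03,-0.01],[-0.14,-0.06,-0.02],[-0.14,-0.1,-0.02],[-0.14,-0.14,-0.02],[-0.14,-0.18,-0.02],[-0.14,-0.22,-0.02],[-0.14,-0.22,-0.02]],"turn":[[0,0,0],[0,0,0],[0,0,0],[0,0,0],[0,0,0],[0,0,0],[0,0,0],[0,0,0],[0,0,0],[0,0,0],[0,0,0],[0,0,0]],"grip":[0.8,0.8,0.8,0.8,0.8,0.8,0.8,0.8,0.8,0.8,0.8,0.8]}'
python3 -m crank '{"delta_pos":[[0,0,0],[0,0,0],[0,0,0]],"turn":[[0,0,0],[0,0,0],[0,0,0]],"grip":[0.8,0.8,0.8]}'
python3 - <<'E'
from h import *;from plant import *
S=snapshot("scene");T=snapshot("top");np.savez("top7.npz",**T);np.savez("scene7.npz",**S)
a=cv2.resize(S["pixels"][150:290,320:420],None,fx=4,fy=4,interpolation=cv2.INTER_CUBIC)
b=cv2.resize(T["pixels"][140:240,60:160],None,fx=4,fy=4,interpolation=cv2.INTER_CUBIC)
t=cv2.resize(T["pixels"],(213,160))
c=np.zeros((560,800,3),np.uint8);c[:,:400]=a;c[:400,400:]=b;c[400:,400:613]=t;cv2.imwrite("pics/final.png",c)
P=cloud(T);m=brass(T);m[:170]=0;m[225:]=0;m[:,:90]=0;m[:,135:]=0
v,u=np.nonzero(m);z=P[v,u,2];print("cradle z: collar top",np.percentile(z[z>.17],[50]) if (z>.17).any() else None,"hoop",np.median(z[(z>.13)&(z<.16)&(v>195)]))
T5=load("top5.npz");P5=cloud(T5);m=brass(T5);m[:160]=0;m[185:]=0;m[:,:90]=0;m[:,115:]=0;z5=P5[m>0][:,2];
m=brass(T);m[:160]=0;m[185:]=0;m[:,:90]=0;m[:,115:]=0;z7=P[m>0][:,2];print("collar top before/after",np.median(z5),np.median(z7))
k=(T["pixels"].max(2)<25);k[:180]=0;k[230:]=0;k[:,:90]=0;k[:,140:]=0;v,u=np.nonzero(k);print("jigger px",u.min(),u.max(),v.min(),v.max(),"z",np.percentile(P[v,u,2],[10,50,90]))
E
```

```text
clock: 26.67
tool_pos: [0.4868, 0.2671, 0.1614]
orientation: [-154.5, 90.0, -142.3]
force: [0.2, 0.1, -0.4]
opening: 0.0695
clock: 27.67
tool_pos: [0.5141, 0.0426, 0.3026]
orientation: [-61.6, 89.9, -49.6]
force: [-0.4, 1.4, -0.0]
opening: 0.0697
clock: 27.92
tool_pos: [0.5136, 0.0486, 0.3018]
orientation: [28.6, 90.0, 40.8]
force: [0.1, 0.9, 0.5]
opening: 0.0699
cradle z: collar top [0.74005437] hoop nan
collar top before/after 0.20048423785932734 0.7407075330305432
  return _methods._mean(a, axis=axis, dtype=dtype,
  ret = ret.dtype.type(ret / rcount)
Traceback (most recent call last):
ValueError: zero-size array to reduction operation minimum which has no identity
```

View pics/final.png

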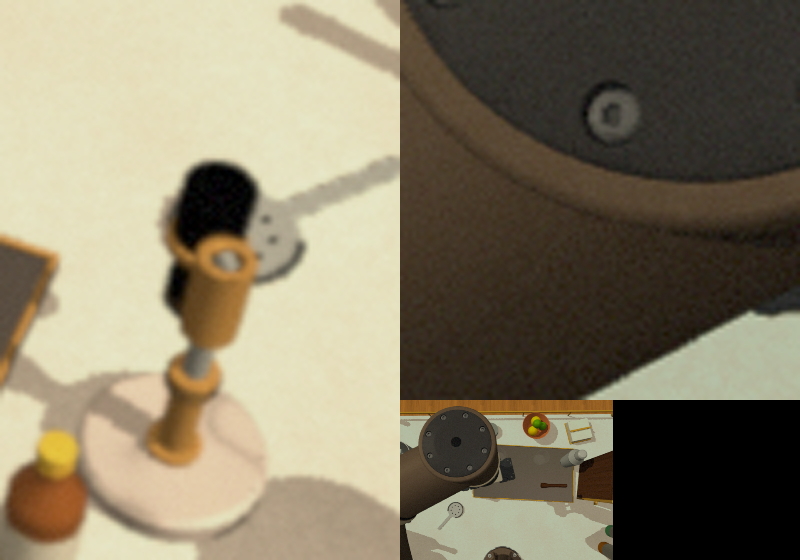

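The last picture shows the collar exactly where it was after the click, the jigger upright in the hoop, and the gripper clear. One numeric comparison of the collar and jigger, then hand in.

Run:
```python
from h import *;from plant import *
A,B=load("scene5.npz"),snapshot("scene")
for s in(A,B):
    m=brass(s)[:,366:386];print("collar bottom rows",[int(np.nonzero(m[210:239,c])[0].max()+210) for c in (3,5,7,9,11)],"top row",int(np.nonzero(m[208:,8:14].any(1))[0].min()+208))
k=(B["pixels"].max(2)<40)
for r in(194,198,202,206,222):
    u=np.nonzero(k[r,355:390])[0]+355;print(r,(int(u.min()),int(u.max())) if len(u) else None)
q=proj(B,np.array([[.4868,.2667,.19],[.4868,.2667,.085]]));print("upright axis model",q)
o=get_obs();print(o["clock"]);print(close_job())
```

```text
collar bottom rows [236, 236, 236, 236, 234] top row 208
collar bottom rows [236, 236, 236, 236, 235] top row 208
194 (367, 380)
198 (366, 382)
202 (365, 381)
206 (364, 380)
222 (362, 365)
upright axis model [[374.59543651 196.01710359]
 [366.77772634 224.3912583 ]]
28.0667
the job is handed in; nothing more can be done
None
```

The cradle is back on the post, clicked home, and the black jigger stands upright in its hoop, wide cup up. I handed the job in at 28.1 s with the gripper clear.

- **Click:** the balls touched at TCP z of about 0.203 and pulled the cradle down (net force to −7.7 N) near 0.161. I stopped once the force had come back to about neutral. The post tip showed just above the collar's top, as it should when clicked.
- **Jigger:** it went through the hoop with no noticeable force. I let go at about 2 N of contact, and its image lies within about a pixel of an upright axis through the hoop centre.
- **Collar after placing the jigger:** its edges in the scene view are the same to within one pixel at one column, so it was not pushed past the click.

**Disagreements and gaps:**
- The camera depth put the cradle about 4–5 mm lower than the TCP reading did, so I went by the pictures and the force.
- I first took the ball touch for the post tip rubbing in the flare. The 10–15 N peak of the balls was not caught in the readings; the highest I saw was about 7 N net.
- In the final top view the arm hid the stand, so the last check rests on the scene camera alone.
- I did not measure whether the other things had moved. No forces suggested contact with any of them.

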